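Build up the drip-coffee filter on its cup

ROBOT

A 7-joint arm with a two-finger parallel gripper is mounted at the origin on a cart in front of the work surface, level with it; the furniture and walls round the work are solid. World frame = base frame: x ahead of the robot, y to its left, z up, the work surface at z = 0. Lengths are in mm, angles in rad, forces in N, time in s.
With the tool pointing down it reaches from about 425 to 875 mm from the base axis. Payload 8.4 kg.
Tool frame: the origin (TCP) lies midway between the tips of the shut fingers; the grasp point (between the pads) lies 19 mm behind it; z points along the fingers, y is the direction in which the jaws open and shut (so a half turn about z gives the same grasp; the last joint's range is limited). The gripper opens to 85 mm and grips with 20 to 120 N. Pads are 22 mm wide; open, the fingers measure 114 mm over their backs; the gripper's body (76 mm by 85 mm) begins 54 mm behind the grasp point. The pads swing forward as they close: fully open they stand 13 mm farther back than shut.
Start: joints at [1.061, 0.333, 0.04, 1.465, -0.013, 1.343, -0.059], TCP at [259.548, -595.902, 231.308] pointing down, gripper open.
Joint ranges: [-2.58, 2.58], [-0.38, 2.09], [-1.3, 1.39], [0.25, 2.4], [-1.5, 4.64], [0.08, 2.09], [-2.65, 2.65]. Speed limits (rad/s): [2.22, 2.22, 2.79, 2.79, 3.14, 3.14, 3.14].

INTERFACE

Orientations are given as a unit quaternion [w, x, y, z].
In Python, from bench import robot gives the robot as it stands.
- The arm moves only by the tool arm_command, never from a script. Its argument "series" is a list of rows, each a list of 7 numbers: the shift along the tool's x, y, z in m, then the turn, a rotation vector about the tool's x, y, z in degrees, then the opening, from 0 (shut) to 1 (fully open). A call has 1 to 8 rows; each row is the pose to reach, as a shift and turn from the pose measured when the call began, along the tool's axes at that moment; what a row does not reach only later rows make up. A row lasts 1/8 s, in which the tool goes at most 62.5 mm and 10.7 degrees, less where a joint would pass 70% of its speed; a pose out of reach is approached as far as the arm can. A call with a gripper value outside its range is refused whole. The fingers move at their own pace and stop on an object; "grip_force" is the grip in N (left out, the last holds). Time passes only in rows, so rows that repeat a pose let the fingers close. It gives the time, the measured TCP pose, the force and the opening at its end, in the units of the state.
- robot.state(): the state, without advancing time (a new reading comes with each control period).
- robot.camera(name): name is "scene" or "top"; returns a dict with "color" (480x640x3 uint8, red, green, blue), "range_z" (480x640 float32, mm along the optical axis (not along the pixel's ray), 0 where there is no reading), "vertical_fov" (degrees; the focal length in pixels is half the picture's height over the tangent of half this angle, whatever the lens; pixels are square), "cx", "cy" (the principal point, pixels), "extrinsics" (4x4, takes a point from camera to world coordinates). Camera axes: x right, y up, looking along -z (the intrinsics and any distortion apply to the point x, -y, -z); pixel columns grow to the right and rows downward; lengths in mm; the calibration is good to about 2 mm. A picture is of the moment at which its call begins.
- robot.sign_off(): hands the job in, once; it reports no verdict.
Trained networks look in the newest picture that a camera, given by its name, has taken for a name from the list of things; names that differ only in an ending like _2 or _b are one class to them, and where a whole thing is asked for, a point or a joint stands for the part that bears it (a point fixed in the world has none). Each returns a list of dicts, best first, with "p" (0 to 1); they miss things now and then, are a little off and sometimes report something else, mostly with a low value. They report only what shows in the picture. A call takes as long as a camera call. They do not tell look-alikes from the thing itself.
- robot.look_for(label, camera): "extent" ([left, top, right, bottom] in pixels, round what is visible of it).
- robot.regions_of(label, camera): "region" (480x640 bool, what is visible of it) and "extent" ([left, top, right, bottom] in pixels, round what is visible of it).
- robot.place_of(label, camera): "at" ([column, row] in pixels: a listed point, or the origin of a listed thing).
The state is a dict: "time": time; "joint_positions": joint angles; "joint_vel": joint speeds; "joint_efforts": joint torques, N m; "tcp_pos": TCP position; "tcp_rot": TCP orientation; "contact_force": force on the tool from outside, world axes, zero at the start; "moment": the same for the moment, N m; "grip_width": finger opening in mm.
Only numpy, scipy, OpenCV 4.12 (cv2) and the standard library are available. Lean on these libraries where they do the work, as an engineer would, in place of code of your own. Each camera call takes 0.05 s, during which the arm holds its last target. There are 200 camera calls.

TASK

The small steel drip-coffee filter has been washed and lies in pieces; put it together again for the next coffee. In this order: stand the cup upright in the middle of the saucer, set the filter pot on the cup so that the boss under it sits in the cup's mouth, lower the press into the pot, knob up, until it rests on the pot's floor, and close the pot with the lid, fully down. Set each piece down rather than letting it fall, and leave the honey jar, the mug and the measuring spoon where they are.

Things in the scene. Friction and masses are not known exactly. Their poses are not given: they have to be found in the camera images.
- saucer: Round white saucer, 120 mm across, fixed to the worktop. Origin: centre of its underside, z up. Its flat middle, 84 mm across, has its top 6 mm above the origin; the lip rises from there to 13 mm at the edge. (Wall cabinets overhang the back of the worktop from x = 0.57 m on, 0.45 m up: keep the wrist clear of them.)
- cup: White handleless cup, straight-sided, 62 mm outside (50 mm at the foot), 60 mm high, mouth 54 mm inside, hollow, about 0.22 kg. Origin: centre of its underside, z up out of the mouth. Starts upright; grasp it across the outside near the rim.
- filter_pot: Steel open cylinder on a wide flange; starts upright. Origin: centre of underside, z up. Boss under it z 0-6 mm, 40 mm wide tapering out to 46; flange 88 mm wide, z 6-10; cylinder 60 mm outside, 55 inside, up to the rim at z 62; inner floor z 10. 0.13 kg. On the cup the flange rests on the rim (4 mm play all round), origin 54 mm above the cup's. Grasp across the cylinder near its rim.
- press: Steel press, starts upright: disc 48 mm wide, 5 thick, bevelled below; 8 mm stem; knob 16 mm wide, z 54-70 mm. Origin: centre of disc's underside, z up. 0.07 kg. On the pot's floor (3.5 mm play all round) its origin is 10 mm above the pot's and the knob is 2-18 mm above the pot's rim: grasp the knob with the fingertips only, so the fingers stay out of the pot.
- lid: Steel domed lid 74 mm wide, 55 high, starts upright. Origin: centre of the skirt's lower edge, z up. Skirt flared inside, 68 mm at the mouth to 65, shoulder inside at z 8; dome top z 37; knob 18 mm wide, z 41-55: grasp there. 0.09 kg. Closed, the skirt is outside the pot, the shoulder on its rim, origin 54 mm above the pot's; the press's knob fits under the dome.
- honey_jar: Bystander: jar with a dark lid, 61 mm across, 82 mm high; origin at the centre of its underside. Leave alone.
- mug: Bystander: two-tone mug, dark above and white below, with a handle, 82 x 114 mm, 97 mm high; origin at the centre of its underside. Leave alone.
- scoop: Bystander: metal measuring spoon lying flat, 128 mm long, 40 mm wide, 12 mm high; origin at the centre of its underside. Leave alone.
Not all that is in view belongs to the job. Leave any turquoise look-alike of the cup alone.

How it is judged:
By the outcome, as a careful person would: the job done as asked, in the order asked, and still so for the second after the job is handed in, with the robot touching nothing.
It also fails if it takes over 102 s, if anything falls off the work surface, if the arm or the gripper's body presses on something with over 40 N, if the wrist force passes 120 N, or if a joint passes its speed limit or range.

## Working session

There is one attempt and no reset: what is moved stays moved. The work goes in short steps, Python scripts to look and compute and a tool call to move; the robot and the scene stay as the last step left them, time stands still between calls to the robot, and variables do not carry over. Pictures are saved under pics/ and viewed, about 12 in all and at most 16, crops included, and the job is handed in when it is done.

Besides the shell and the picture viewer there is one more tool, called by a JSON object that holds its "name" and its "arguments", one argument or row to a line. arm_command: Moves the arm, as the interface text tells. Its arguments: {"type":"object","properties":{"series":{"type":"array"},"grip_force":{"type":"number"}},"required":["series"]}

```bash
ls; mkdir -p pics; cat > h.py <<'E'
import numpy as np, cv2
from bench import robot
def deproj(im,c,r,z):
    f=240/np.tan(np.radians(im["vertical_fov"])/2)
    p=np.array([(c-im["cx"])/f*z,-(r-im["cy"])/f*z,-z,np.ones_like(z)*1.0])
    return (im["extrinsics"]@p)[:3]
def cloud(im,mask=None):
    z=im["range_z"]; m=z>0
    if mask is not None: m&=mask
    r,c=np.nonzero(m); return deproj(im,c,r,z[r,c].astype(float)).T
def save(im,n,box=None,s=1):
    a=im["color"][...,::-1]
    if box: l,t,r,b=box; a=a[t:b,l:r]
    cv2.imwrite(f"pics/{n}.png",cv2.resize(a,None,fx=s,fy=s,interpolation=cv2.INTER_CUBIC))
E
python3 - <<'E'
from h import *
print(robot.state())
for cam in("scene","top"):
    im=robot.camera(cam); save(im,cam+"0")
    print(cam,{k:im[k] for k in im if k not in("color","range_z")})
    for n in"saucer cup filter_pot press lid honey_jar mug scoop".split():
        for d in robot.regions_of(n,cam)[:3]:
            P=cloud(im,d["region"])
            if len(P)==0: print(n,d["p"],d["extent"],"nodepth");continue
            q=np.percentile(P,[2,50,98],axis=0).round()
            print(n,round(d["p"],2),np.round(d["extent"]),q.tolist())
        print("   at",[(np.round(d["at"]).tolist(),round(d["p"],2)) for d in robot.place_of(n,cam)[:3]])
E
```

```text
pics
{'time': 0.0, 'joint_positions': array([ 1.06081179,  0.33392417,  0.03983683,  1.46630881, -0.01340707,
        1.3433257 , -0.05850091]), 'joint_vel': array([ 5.39709076e-04,  4.80148256e-04,  2.55926050e-04,  7.67468248e-04,
       -5.28392588e-05,  1.22363218e-03,  4.98495304e-04]), 'joint_efforts': array([-4.80685503e-04, -6.58554912e+01,  1.36529971e+00, -4.05578363e+01,
        1.68079021e-02,  1.24958844e-02,  3.44955561e-05]), 'tcp_pos': array([ 259.36518571, -595.4827151 ,  230.39382877]), 'tcp_rot': array([-8.21180943e-04,  9.78979202e-01,  2.03958325e-01, -2.20347924e-04]), 'contact_force': array([ 0.24749166, -0.63752726,  0.22348818]), 'moment': array([-0.00269809,  0.00830108, -0.00753829]), 'grip_width': 85.82568392811798}
scene {'vertical_fov': 46.179748107133825, 'cx': 318.7579826008554, 'cy': 234.1210628908141, 'extrinsics': array([[-5.78024959e-01,  6.43185303e-01, -5.02194995e-01,
        -6.34805844e+01],
       [-8.16006036e-01, -4.52110931e-01,  3.60180309e-01,
         4.06090542e+02],
       [ 4.61483431e-03,  6.17987356e-01,  7.86174492e-01,
         9
[... 2546 characters left out ...]
]]
   at [([400.0, 282.0], 0.83), ([198.0, 292.0], 0.55)]
lid 0.68 [243. 282. 275. 310.] [[377.0, 128.0, 8.0], [408.0, 157.0, 36.0], [440.0, 189.0, 58.0]]
   at [([260.0, 297.0], 0.82)]
honey_jar 0.94 [284. 192. 310. 223.] [[583.0, 36.0, 4.0], [609.0, 62.0, 83.0], [641.0, 89.0, 89.0]]
   at [([298.0, 209.0], 0.64)]
mug 0.62 [330. 163. 364. 209.] [[613.0, -94.0, 6.0], [677.0, -62.0, 28.0], [709.0, -22.0, 100.0]]
mug 0.61 [400. 187. 442. 232.] [[560.0, -273.0, 1.0], [587.0, -245.0, 8.0], [650.0, -188.0, 18.0]]
   at [([347.0, 187.0], 0.86)]
scoop 0.74 [398. 188. 440. 231.] [[558.0, -273.0, 1.0], [585.0, -247.0, 8.0], [653.0, -187.0, 18.0]]
   at [([418.0, 212.0], 0.72), ([332.0, 279.0], 0.68)]
```

View pics/scene0.png

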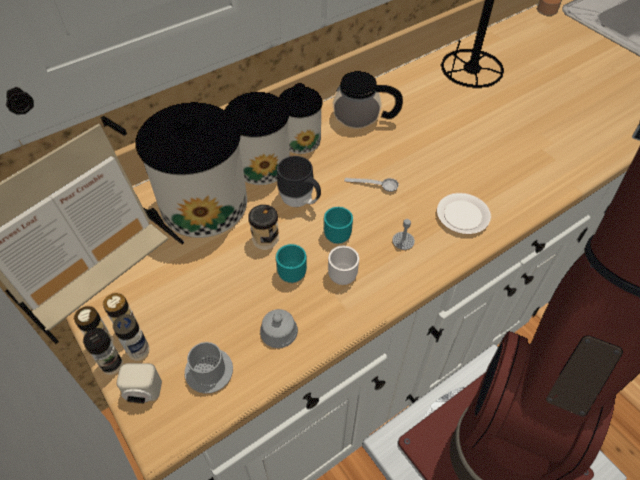

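View pics/top0.png

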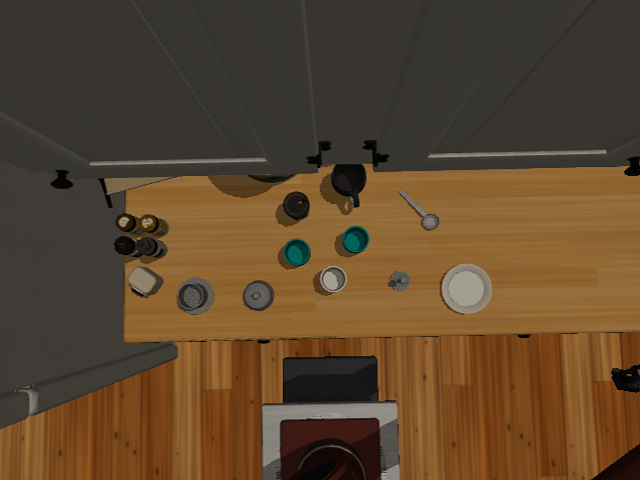

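```bash
python3 - <<'E'
from h import *
im=robot.camera("scene"); save(im,"cups",(255,190,385,300),6)
E
```

```text
(no output)
```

View pics/cups.png

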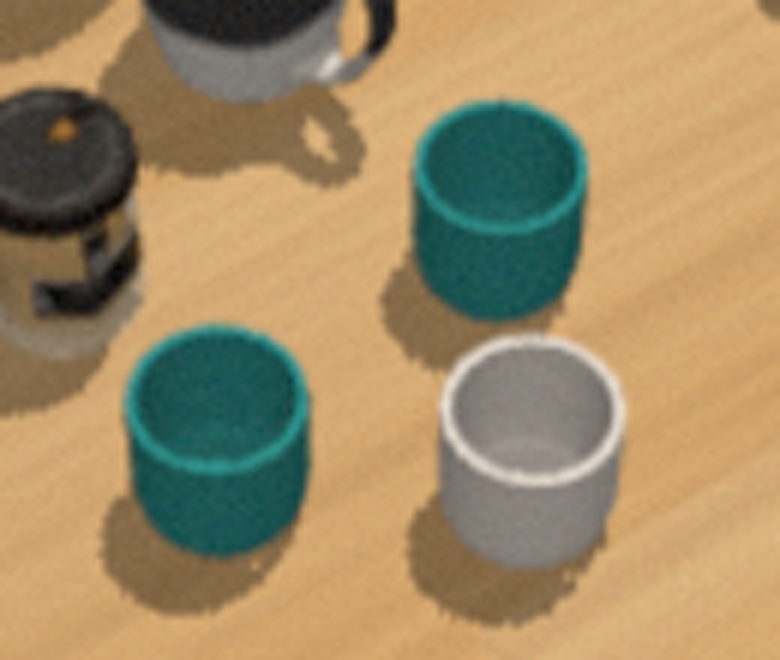

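Picture 3 shows the cup candidates in the scene view: white at (343,265), turquoise at (338,225) and (292,263). I choose the white one, as the crop confirms. Other possible mix-ups: the lid at (280,328), the press at (403,236), the pot at (207,367), and the saucer at (464,214). There are no doubles of those.

```bash
cat >> h.py <<'E'
from scipy.optimize import least_squares
from scipy.spatial.transform import Rotation as Rot
def circ(P,c0,R=None):
    f=lambda v: np.hypot(P[:,0]-v[0],P[:,1]-v[1])-(v[2] if R is None else R)
    s=least_squares(f,[*c0,30 if R is None else R][:2+(R is None)],loss="soft_l1",f_scale=2.)
    return s.x.round(1)
def near(P,c,rad,z0,z1):
    return P[(np.hypot(P[:,0]-c[0],P[:,1]-c[1])<rad)&(P[:,2]>z0)&(P[:,2]<z1)]
def shift(p,st=None):
    "world target (mm) -> tool-frame shift in m from current pose"
    st=st or robot.state(); q=st["tcp_rot"]
    return (Rot.from_quat(np.r_[q[1:],q[0]]).inv().apply(np.array(p)-st["tcp_pos"])/1000).round(4)
E
python3 - <<'E'
from h import *
for cam in("scene","top"):
    P=cloud(robot.camera(cam))
    z=near(P,(480,-150),40,-20,20)[:,2]; print(cam,"table z",np.median(z),z.std())
    for n,c,rad,z0,z1 in [("cup",(440,-17),40,57,70),("saucer",(413,-332),75,10,20),("saucerflat",(413,-332),35,0,20),("pot",(405,310),40,57,72),("press",(435,-176),30,62,80),("pressdisc",(435,-176),32,3.,12),("lidknob",(405,160),15,50,65),("lidskirt",(405,160),45,5,20)]:
        Q=near(P,c,rad,z0,z1); print(n,len(Q),circ(Q,c),Q.mean(0).round(1),((Q.min(0)+Q.max(0))/2).round(1), np.percentile(Q[:,2],[5,50,95]).round(1))
E
```

```text
scene table z -0.08872681828540863 2.2515007220937884
cup 173 [439.8 -14.9  28.8] [440.2 -15.3  59.4] [439.9 -15.5  60.6] [57.3 59.3 61.9]
saucer 445 [ 411.6 -330.3   54.4] [ 413.9 -335.8   12.3] [ 411.9 -331.    13.8] [10.2 12.  15.6]
saucerflat 582 [ 412.9 -331.6   24.6] [ 412.4 -331.3    5.9] [ 412.3 -331.9    6. ] [2.7 5.8 9.3]
pot 206 [408.3 313.1  28.6] [408.4 314.   60.6] [408.9 313.1  61.7] [57.5 60.5 63.8]
press 52 [ 433.4 -174.2    6.1] [ 432.6 -173.3   67.8] [ 433.7 -174.5   67.4] [62.9 68.  71.6]
pressdisc 238 [ 435.5 -176.4   17.3] [ 432.9 -173.5    5.6] [ 434.1 -178.6    7.3] [3.3 5.4 8.7]
lidknob 65 [405.4 164.    6.1] [405.  164.1  54.4] [405.1 163.9  54.5] [51.2 54.4 57.9]
lidskirt 244 [406.7 163.2  33.6] [387.1 174.1  12.5] [401.2 164.1  12.5] [ 5.9 12.7 19.1]
top table z 1.8626199592450803 3.1575887616778693
cup 117 [440.9 -17.6  28.7] [441.  -17.3  61.9] [440.7 -16.9  62.8] [57.9 61.5 65.9]
saucer 903 [ 412.1 -333.1   51. ] [ 412.8 -334.8   13.2] [ 419.8 -329.6   14.9] [10.3 12.7 17.3]
saucerflat 675 [ 413.  -332.    24.7] [ 412.9 -332.     7.9] [ 412.7 -331.9    9.4] [ 3.3  7.8 12.5]
pot 112 [409.4 310.3  28.4] [409.5 311.   62.4] [409.4 310.1  63.3] [57.8 62.8 66.6]
press 37 [ 435.  -176.5    5.4] [ 435.  -176.6   70.6] [ 435.5 -176.5   69.6] [64.9 70.9 74.2]
pressdisc 301 [ 435.4 -179.1   19.8] [ 435.1 -176.7    6.5] [ 435.4 -176.3    7.4] [ 3.3  6.3 10.6]
lidknob 45 [407.2 161.1   6. ] [407.2 160.9  55.8] [407.1 160.4  56.3] [52.3 55.7 59.4]
lidskirt 174 [406.7 161.4  34.9] [402.8 154.7  11.6] [405.  159.2  12.4] [ 5.3 11.2 19.1]
```

```bash
python3 - <<'E'
from h import *
for p in [(450,-180,230),(460,-16,200),(440.3,-16.2,110)]: print(p,shift(p))
im=robot.camera("top")
for cam in("top","scene"):
  im=robot.camera(cam)
  for d in robot.regions_of("saucer",cam)[:2]:
    P=cloud(im,d["region"]); print(cam,d["p"],len(P),((P.min(0)+P.max(0))/2).round(1))
E
```

```text
(450, -180, 230) [ 0.3407 -0.3053  0.0013]
(460, -16, 200) [ 0.4153 -0.4516  0.0313]
(440.3, -16.2, 110) [ 0.3972 -0.4593  0.1213]
top 0.72 1937 [ 413.  -332.3    8.9]
scene 0.65 1701 [ 413.  -335.3    6.8]
```

{"name": "arm_command", "arguments": {
  "series": [
    [0.341,-0.305,0,0,0,0,1],
    [0.341,-0.305,0,0,0,0,1],
    [0.341,-0.305,0,0,0,0,1],
    [0.341,-0.305,0,0,0,0,1],
    [0.341,-0.305,0,0,0,0,1],
    [0.341,-0.305,0,0,0,0,1],
    [0.415,-0.452,0.03,0,0,0,1],
    [0.415,-0.452,0.03,0,0,0,1]
  ]
}}

```text
time: 3.1
tcp_pos: [438.5, -131.0, 216.2]
tcp_rot: [0.0, 0.979, 0.204, 0.0]
contact_force: [-0.0, -0.2, 0.6]
grip_width: 85.3
```

{"name": "arm_command", "arguments": {
  "series": [
    [0.052,-0.103,0.056,0,0,0,1],
    [0.052,-0.103,0.056,0,0,0,1],
    [0.052,-0.103,0.056,0,0,0,1],
    [0.0475,-0.1045,0.13,0,0,0,1],
    [0.0475,-0.1045,0.13,0,0,0,1],
    [0.0475,-0.1045,0.13,0,0,0,1]
  ]
}}

```text
time: 3.85
tcp_pos: [440.5, -16.9, 86.6]
tcp_rot: [0.0, 0.979, 0.204, 0.0]
contact_force: [1.0, 1.2, 0.4]
grip_width: 85.3
```

```bash
python3 - <<'E'
from h import *
st=robot.state(); print(st["joint_positions"].round(2),st["tcp_pos"],shift((440.3,-16.2,32)))
im=robot.camera("scene"); save(im,"g1",(270,170,430,290),5)
E
```

```text
[ 0.43  0.08 -0.51  2.1   0.05  0.98 -1.26] [440.52080774 -16.91707618  86.62554059] [ 0.0001 -0.0008  0.0546]
```

View pics/g1.png

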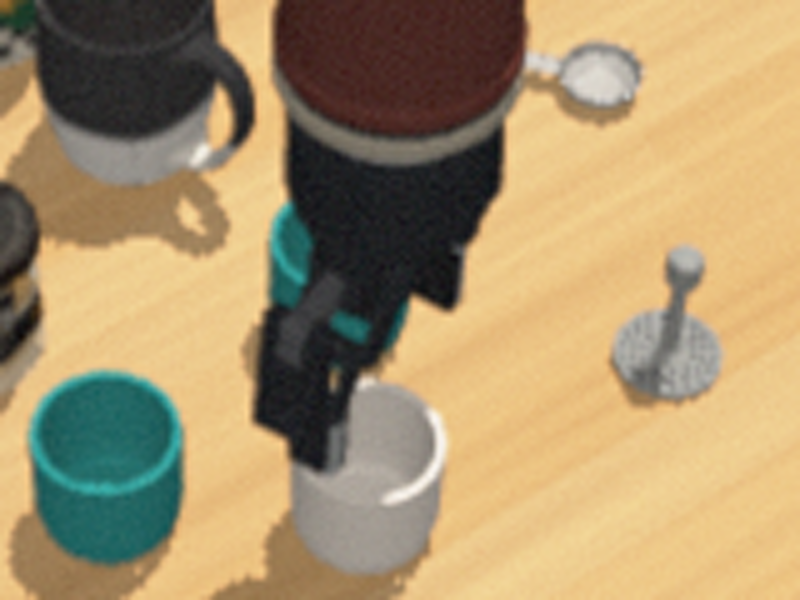

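{"name": "arm_command", "arguments": {
  "series": [
    [0,-0.001,0.04,0,0,0,1],
    [0,-0.001,0.06,0,0,0,1],
    [0,-0.001,0.06,0,0,0,1],
    [0,-0.001,0.06,0,0,0,0.6],
    [0,-0.001,0.06,0,0,0,0.4],
    [0,-0.001,0.06,0,0,0,0.4],
    [0,-0.001,0.06,0,0,0,0.4],
    [0,-0.001,0.06,0,0,0,0.4]
  ],
  "grip_force": 35
}}

```text
time: 4.9
tcp_pos: [442.6, -16.1, 29.6]
tcp_rot: [0.001, 0.979, 0.203, 0.002]
contact_force: [-1.6, 0.3, 9.6]
grip_width: 61.6
```

{"name": "arm_command", "arguments": {
  "series": [
    [0,0,-0.03,0,0,0,0.4],
    [0.008,0.003,-0.09,0,0,0,0.4],
    [0.018,0.008,-0.13,0,0,0,0.4],
    [0.018,0.008,-0.13,0,0,0,0.4],
    [0.018,0.008,-0.13,0,0,0,0.4]
  ]
}}

```text
time: 5.52
tcp_pos: [461.2, -16.2, 159.5]
tcp_rot: [0.001, 0.979, 0.203, 0.002]
contact_force: [-0.1, -0.2, -2.0]
grip_width: 61.3
```

```bash
python3 - <<'E'
from h import *
st=robot.state(); print(st["joint_positions"].round(2),st["tcp_pos"],st["contact_force"],st["grip_width"])
for p in [(450,-175,155),(412.5,-332,150),(412.5,-332,60)]: print(p,shift(p,st))
im=robot.camera("scene"); P=cloud(im)
save(im,"g2",(270,150,430,270),5)
d=robot.look_for("cup","scene"); print([(x["p"],np.round(x["extent"])) for x in d])
E
```

```text
[ 0.44  0.03 -0.51  1.98  0.02  1.13 -1.23] [461.20984729 -16.23659624 159.51051627] [-0.11065232 -0.17794831 -1.97442463] 61.301161013548835
(450, -175, 155) [-0.0735  0.1411  0.0047]
(412.5, -332, 150) [-0.1705  0.2702  0.0098]
(412.5, -332, 60) [-0.1708  0.2699  0.0998]
[(0.76, array([327., 198., 360., 242.])), (0.63, array([275., 243., 304., 284.]))]
```

View pics/g2.png

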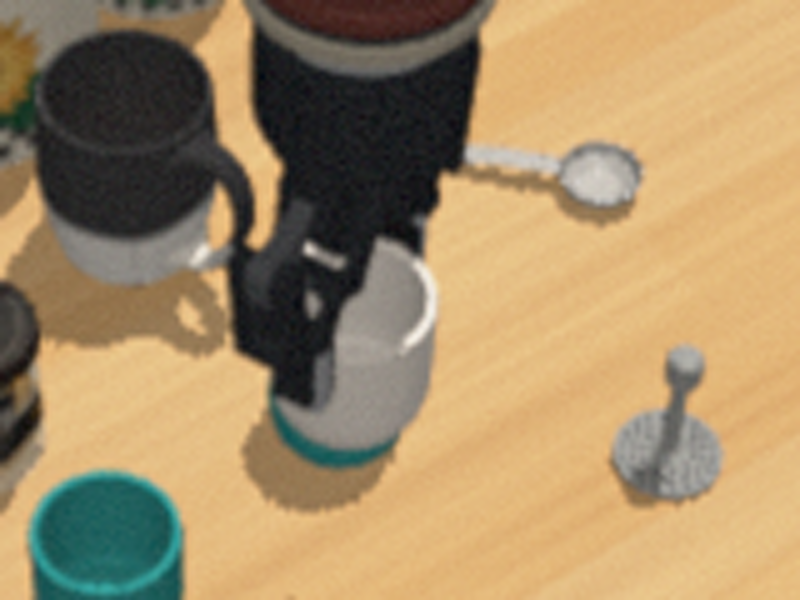

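{"name": "arm_command", "arguments": {
  "series": [
    [-0.0735,0.141,0,0,0,0,0.4],
    [-0.0735,0.141,0,0,0,0,0.4],
    [-0.0735,0.141,0,0,0,0,0.4],
    [-0.171,0.27,0.01,0,0,0,0.4],
    [-0.171,0.27,0.05,0,0,0,0.4],
    [-0.171,0.27,0.07,0,0,0,0.4],
    [-0.171,0.27,0.07,0,0,0,0.4],
    [-0.171,0.27,0.07,0,0,0,0.4]
  ]
}}

```text
time: 6.62
tcp_pos: [411.3, -331.0, 87.9]
tcp_rot: [-0.0, 0.979, 0.204, 0.001]
contact_force: [0.4, 0.5, -1.5]
grip_width: 61.6
```

```bash
python3 - <<'E'
from h import *
st=robot.state(); t=st["tcp_pos"]; print(st["joint_positions"].round(2),t,st["contact_force"],st["grip_width"])
for cam in("scene","top"):
    im=robot.camera(cam); d=robot.regions_of("cup",cam)
    for x in d:
        P=cloud(im,x["region"])
        if abs(np.median(P[:,1])+332)>40: continue
        zr=t[2]-29.6
        Q=near(P,t[:2],45,zr+55,zr+68); print(cam,x["p"],len(P),len(Q),circ(Q,t[:2],29),np.percentile(P[:,2],[2,98]))
    save(im,"g3"+cam,(400,150,520,260) if cam=="scene" else (400,220,530,340),5)
E
```

```text
[ 0.78  0.22 -0.21  1.92  0.05  1.   -0.61] [ 411.2804985  -331.04005385   87.91192385] [ 0.43097247  0.48474597 -1.53440609] 61.60973916935405
scene 0.57 543 89 [ 408.8 -329.9] [ 62.56158526 119.69400255]
```

View pics/g3scene.png

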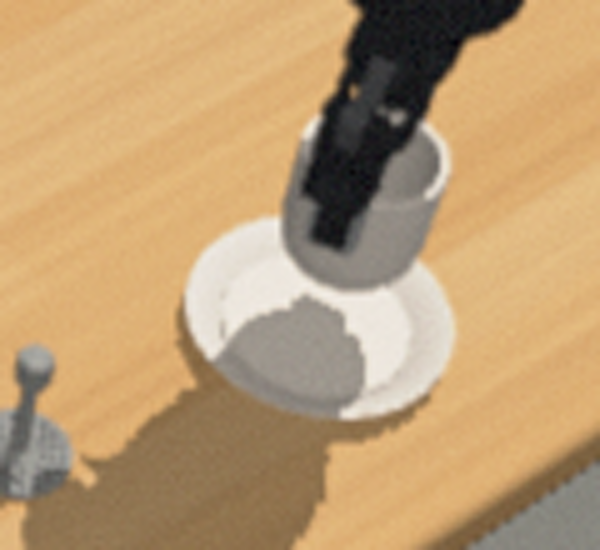

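{"name": "arm_command", "arguments": {
  "series": [
    [0.0025,0.002,0.03,0,0,0,0.4],
    [0.0025,0.002,0.042,0,0,0,0.4],
    [0.0025,0.002,0.047,0,0,0,0.4],
    [0.0025,0.002,0.05,0,0,0,0.4],
    [0.0025,0.002,0.052,0,0,0,0.4],
    [0.0025,0.002,0.053,0,0,0,0.4],
    [0.0025,0.002,0.053,0,0,0,0.4]
  ]
}}

```text
time: 7.7
tcp_pos: [415.8, -332.3, 36.8]
tcp_rot: [0.001, 0.979, 0.204, 0.002]
contact_force: [-0.5, 0.4, -1.4]
grip_width: 61.6
```

{"name": "arm_command", "arguments": {
  "series": [
    [-0.001,0,0.001,0,0,0,0.4],
    [-0.001,0,0.0018,0,0,0,0.4],
    [-0.001,0,0.0025,0,0,0,0.4],
    [-0.001,0,0.003,0,0,0,0.4]
  ]
}}

```text
time: 8.2
tcp_pos: [415.0, -332.9, 35.6]
tcp_rot: [0.002, 0.979, 0.204, 0.002]
contact_force: [-8.0, 5.4, 23.6]
grip_width: 61.6
```

{"name": "arm_command", "arguments": {
  "series": [
    [0.001,0,-0.001,0,0,0,0.4],
    [0.001,0,-0.001,0,0,0,1],
    [0.001,0,-0.001,0,0,0,1],
    [0.001,0,-0.001,0,0,0,1],
    [0.001,0,-0.03,0,0,0,1],
    [0.001,0,-0.09,0,0,0,1],
    [0.001,0,-0.15,0,0,0,1],
    [0.001,0,-0.2,0,0,0,1]
  ]
}}

```text
time: 9.2
tcp_pos: [415.1, -332.1, 238.1]
tcp_rot: [0.002, 0.979, 0.204, 0.002]
contact_force: [0.6, -0.7, -1.3]
grip_width: 85.3
```

```bash
python3 - <<'E'
from h import *
st=robot.state(); t=st["tcp_pos"]; print(st["joint_positions"].round(2),t,st["contact_force"],st["grip_width"])
for p in [(480,0,220),(430,300,190),(408.8,311.7,90)]: print(p,shift(p,st))
for cam in("scene",):
    im=robot.camera(cam); P=cloud(im)
    Q=near(P,(413,-332),40,61,75); print(len(Q),circ(Q,(413,-332)),Q.mean(0))
    for n,c,rad,z0,z1 in [("pot",(408,312),40,57,72),("press",(435,-176),30,62,80)]:
        Q=near(P,c,rad,z0,z1); print(n,len(Q),circ(Q,c))
    save(im,"g4"+cam,(400,150,520,260),5)
E
```

```text
[ 0.79  0.1  -0.21  1.74  0.02  1.3  -0.59] [ 415.13975793 -332.08477851  238.05548839] [ 0.62724845 -0.69089267 -1.3066859 ] 85.25401015433162
(480, 0, 220) [ 0.1922 -0.2785  0.0173]
(430, 300, 190) [ 0.2662 -0.5737  0.046 ]
(408.8, 311.7, 90) [ 0.2511 -0.5934  0.1459]
190 [ 413.6 -331.8   28.9] [ 413.74431177 -331.53450998   64.85589545]
pot 193 [408.5 313.   28.4]
press 49 [ 433.1 -174.1    5.6]
```

View pics/g4scene.png

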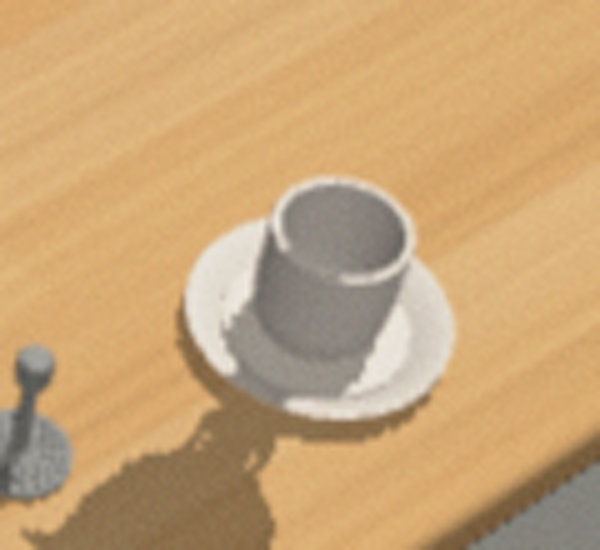

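{"name": "arm_command", "arguments": {
  "series": [
    [0.192,-0.2785,0.017,0,0,0,1],
    [0.192,-0.2785,0.017,0,0,0,1],
    [0.192,-0.2785,0.017,0,0,0,1],
    [0.192,-0.2785,0.017,0,0,0,1],
    [0.192,-0.2785,0.017,0,0,0,1],
    [0.266,-0.574,0.046,0,0,0,1],
    [0.266,-0.574,0.046,0,0,0,1],
    [0.266,-0.574,0.046,0,0,0,1]
  ]
}}

```text
time: 10.25
tcp_pos: [451.0, 160.7, 207.5]
tcp_rot: [0.005, 0.979, 0.204, 0.005]
contact_force: [1.5, 0.2, 0.1]
grip_width: 85.1
```

```bash
python3 - <<'E'
from h import *
st=robot.state()
print(st["joint_positions"].round(2))
for p in [(415,300,190),(408.9,311.7,100)]: print(p,shift(p,st))
E
```

```text
[ 0.27  0.03 -0.72  1.88  0.04  1.23 -1.62]
(415, 300, 190) [ 0.0225 -0.1423  0.0158]
(408.9, 311.7, 100) [ 0.0209 -0.1566  0.1056]
```

{"name": "arm_command", "arguments": {
  "series": [
    [0.0225,-0.142,0.016,0,0,0,1],
    [0.0225,-0.142,0.016,0,0,0,1],
    [0.0225,-0.15,0.05,0,0,0,1],
    [0.021,-0.1565,0.105,0,0,0,1],
    [0.021,-0.1565,0.105,0,0,0,1],
    [0.021,-0.1565,0.105,0,0,0,1]
  ]
}}

```text
time: 11.0
tcp_pos: [409.8, 311.8, 102.1]
tcp_rot: [0.005, 0.979, 0.204, 0.006]
contact_force: [0.7, 0.2, 0.8]
grip_width: 85.3
```

```bash
python3 - <<'E'
from h import *
st=robot.state()
print(st["joint_positions"].round(2))
for p in [(408.9,311.7,28)]: print(p,shift(p,st))
q=st["tcp_rot"]; print(np.degrees(Rot.from_quat(np.r_[q[1:],q[0]]).as_matrix()[:,2]))
im=robot.camera("scene"); save(im,"g5",(140,280,260,400),5)
E
```

```text
[ 0.    0.27 -0.84  1.91  0.25  1.06 -2.1 ]
(408.9, 311.7, 28) [-0.0016 -0.0012  0.0741]
[  0.77062286  -0.45418806 -57.28879649]
```

View pics/g5.png

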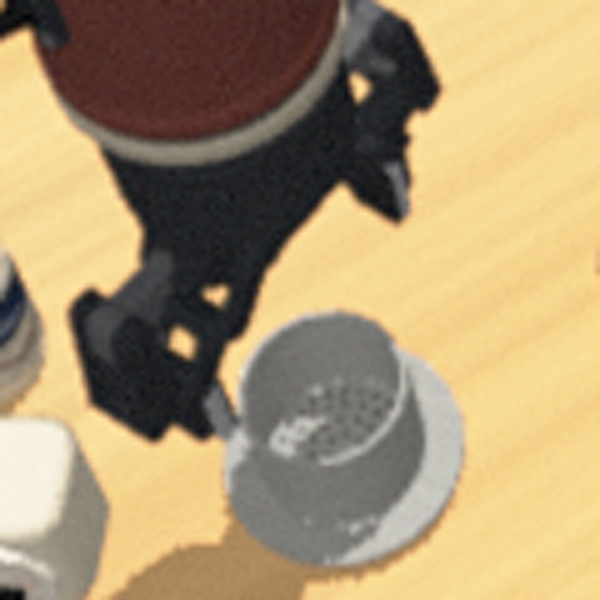

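{"name": "arm_command", "arguments": {
  "series": [
    [-0.0016,-0.001,0.03,0.7,-0.5,0,1],
    [-0.0016,-0.001,0.06,0.7,-0.5,0,1],
    [-0.0016,-0.001,0.074,0.7,-0.5,0,1],
    [-0.0016,-0.001,0.074,0.7,-0.5,0,0.6],
    [-0.0016,-0.001,0.074,0.7,-0.5,0,0.4],
    [-0.0016,-0.001,0.074,0.7,-0.5,0,0.4],
    [-0.0016,-0.001,0.074,0.7,-0.5,0,0.4],
    [-0.0016,-0.001,0.074,0.7,-0.5,0,0.4]
  ]
}}

```text
time: 12.05
tcp_pos: [410.7, 312.4, 30.3]
tcp_rot: [-0.0, 0.979, 0.203, 0.002]
contact_force: [-0.7, -2.5, 7.3]
grip_width: 59.6
```

{"name": "arm_command", "arguments": {
  "series": [
    [0,0,-0.03,0,0,0,0.4],
    [0.0,0.0,-0.08,0,0,0,0.4],
    [0,0.0,-0.14,0,0,0,0.4],
    [0,0,-0.15,0,0,0,0.4]
  ]
}}

```text
time: 12.55
tcp_pos: [411.5, 314.0, 185.0]
tcp_rot: [-0.001, 0.979, 0.204, 0.006]
contact_force: [-0.1, 0.1, -1.1]
grip_width: 59.6
```

```bash
python3 - <<'E'
from h import *
st=robot.state()
print(st["joint_positions"].round(2),st["contact_force"])
for p in [(480,0,185),(430,-300,180),(414.5,-332.5,150)]: print(p,shift(p,st))
E
```

```text
[ 0.07  0.17 -0.88  1.82  0.15  1.2  -2.02] [-0.09431173  0.05939518 -1.08952106]
(480, 0, 185) [-0.0624  0.3152 -0.0007]
(430, -300, 180) [-0.2279  0.5704  0.0024]
(414.5, -332.5, 150) [-0.2554  0.594   0.0321]
```

{"name": "arm_command", "arguments": {
  "series": [
    [-0.0624,0.315,0,0,0,0,0.4],
    [-0.0624,0.315,0,0,0,0,0.4],
    [-0.0624,0.315,0,0,0,0,0.4],
    [-0.0624,0.315,0,0,0,0,0.4],
    [-0.0624,0.315,0,0,0,0,0.4],
    [-0.228,0.57,0.003,0,0,0,0.4],
    [-0.228,0.57,0.003,0,0,0,0.4],
    [-0.228,0.57,0.003,0,0,0,0.4]
  ]
}}

```text
time: 13.55
tcp_pos: [448.2, -179.7, 181.2]
tcp_rot: [-0.001, 0.979, 0.204, 0.006]
contact_force: [0.8, -0.5, -0.5]
grip_width: 59.4
```

```bash
cat >> h.py <<'E'
def level(st):
    "rotvec (deg, tool frame) that makes the tool point straight down with the first yaw"
    q=st["tcp_rot"]; R=Rot.from_quat(np.r_[q[1:],q[0]]); D=Rot.from_quat([.979,.204,0,0])
    return np.degrees((R.inv()*D).as_rotvec()).round(2)
E
python3 - <<'E'
from h import *
st=robot.state()
print(st["joint_positions"].round(2),st["contact_force"],level(st))
for p in [(430,-300,180),(414.5,-332.5,125)]: print(p,shift(p,st))
E
```

```text
[ 0.71  0.05 -0.42  1.91  0.01  1.18 -0.88] [ 0.82462421 -0.53823468 -0.46585958] [ 0.03 -0.68 -0.03]
(430, -300, 180) [-0.0647  0.103   0.0005]
(414.5, -332.5, 125) [-0.0925  0.1266  0.0552]
```

{"name": "arm_command", "arguments": {
  "series": [
    [-0.065,0.103,0,0,-0.7,0,0.4],
    [-0.065,0.103,0,0,-0.7,0,0.4],
    [-0.0925,0.1266,0.03,0,-0.7,0,0.4],
    [-0.0925,0.1266,0.055,0,-0.7,0,0.4],
    [-0.0925,0.1266,0.055,0,-0.7,0,0.4],
    [-0.0925,0.1266,0.055,0,-0.7,0,0.4]
  ]
}}

```text
time: 14.3
tcp_pos: [415.2, -332.1, 126.0]
tcp_rot: [0.001, 0.979, 0.204, 0.0]
contact_force: [0.9, -0.2, -1.8]
grip_width: 59.5
```

```bash
python3 - <<'E'
from h import *
st=robot.state(); t=st["tcp_pos"]; print(t,st["contact_force"],level(st))
im=robot.camera("scene"); P=cloud(im)
rz=t[2]-30.3+62
for d in robot.regions_of("filter_pot","scene"):
    Pp=cloud(im,d["region"]); Q=near(Pp,t[:2],45,rz-5,rz+6)
    print(d["p"],d["extent"],len(Q),circ(Q,t[:2],28.8) if len(Q)>10 else 0)
    F=near(Pp,t[:2],60,rz-62,rz-48); print("flange",len(F),F.mean(0) if len(F) else 0)
print(shift((414.5,-332.5,90.3),st))
save(im,"g6",(400,130,520,250),5)
E
```

```text
[ 415.20493639 -332.08830402  126.0209234 ] [ 0.86715128 -0.22902733 -1.79284602] [ 0.07 -0.01  0.04]
0.64 [449.9, 159.6, 494.0, 200.2] 63 [ 413.5 -330.5]
flange 431 [ 404.21176961 -317.99274861  105.45810927]
[-0.0008  0.0001  0.0357]
```

View pics/g6.png

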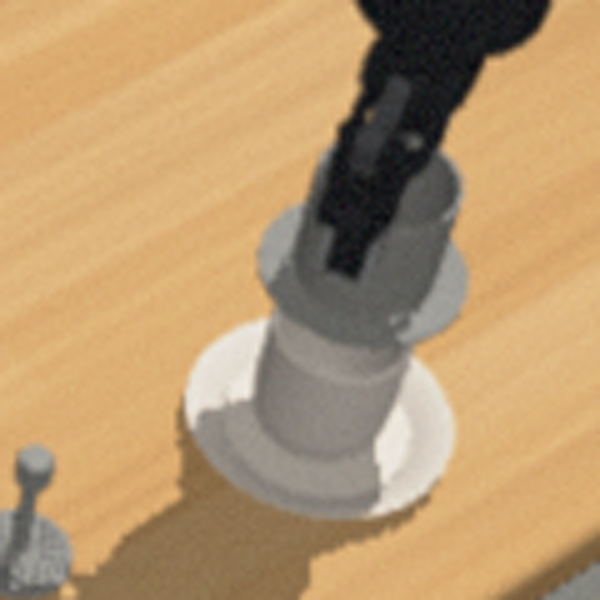

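{"name": "arm_command", "arguments": {
  "series": [
    [-0.0004,0.0008,0.02,0,0,0,0.4],
    [-0.0004,0.0008,0.027,0,0,0,0.4],
    [-0.0004,0.0008,0.03,0,0,0,0.4],
    [-0.0004,0.0008,0.032,0,0,0,0.4],
    [-0.0004,0.0008,0.034,0,0,0,0.4],
    [-0.0004,0.0008,0.035,0,0,0,0.4]
  ]
}}

```text
time: 15.15
tcp_pos: [415.6, -333.4, 91.6]
tcp_rot: [0.001, 0.979, 0.204, 0.001]
contact_force: [-0.1, -0.5, -1.6]
grip_width: 59.9
```

{"name": "arm_command", "arguments": {
  "series": [
    [0,0,0.001,0,0,0,0.4],
    [0,0,0.0018,0,0,0,0.4],
    [0,0,0.0025,0,0,0,0.4],
    [0,0,0.0025,0,0,0,0.4]
  ]
}}

```text
time: 15.65
tcp_pos: [415.8, -333.5, 90.3]
tcp_rot: [0.001, 0.979, 0.204, 0.001]
contact_force: [-3.5, 2.1, 11.0]
grip_width: 59.6
```

{"name": "arm_command", "arguments": {
  "series": [
    [0,0,-0.0005,0,0,0,0.6],
    [0,0,-0.0005,0,0,0,1],
    [0,0,-0.0005,0,0,0,1],
    [0,0,-0.0005,0,0,0,1],
    [0,0,-0.03,0,0,0,1],
    [0,0,-0.08,0,0,0,1],
    [0,0,-0.13,0,0,0,1],
    [0.03,-0.05,-0.13,0,0,0,1]
  ]
}}

```text
time: 16.65
tcp_pos: [424.1, -279.1, 224.1]
tcp_rot: [0.004, 0.98, 0.201, 0.003]
contact_force: [2.0, 1.6, -0.9]
grip_width: 85.9
```

```bash
python3 - <<'E'
from h import *
st=robot.state(); t=st["tcp_pos"]; print(t,st["contact_force"],level(st))
im=robot.camera("scene"); P=cloud(im)
Q=near(P,(414,-332),40,117,130); print("pot rim",len(Q),circ(Q,(414,-332)),Q.mean(0))
Q=near(P,(435,-176),30,62,80); print("press",circ(Q,(434,-175)))
for p in [(434.2,-175.4,180),(434.2,-175.4,85)]: print(p,shift(p,st))
save(im,"g7",(390,130,520,260),5)
E
```

```text
[ 424.06116887 -279.13163728  224.09172193] [ 1.97502125  1.62335578 -0.85464582] [ 0.54 -0.25 -0.35]
pot rim 159 [ 414.2 -332.7   28.5] [ 414.00689643 -333.02192475  120.54044366]
press [ 433.7 -174.1    5.9]
(434.2, -175.4, 180) [ 0.05   -0.0918  0.0434]
(434.2, -175.4, 85) [ 0.0496 -0.0927  0.1384]
```

View pics/g7.png

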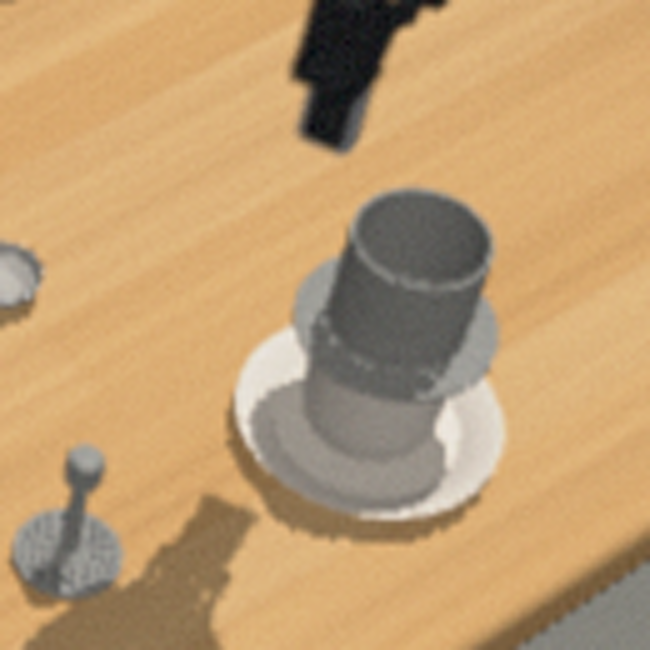

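{"name": "arm_command", "arguments": {
  "series": [
    [0.05,-0.092,0.043,0.5,-0.3,-0.3,1],
    [0.05,-0.092,0.043,0.5,-0.3,-0.3,1],
    [0.05,-0.0925,0.09,0.5,-0.3,-0.3,1],
    [0.0495,-0.0927,0.13,0.5,-0.3,-0.3,0.7],
    [0.0495,-0.0927,0.13,0.5,-0.3,-0.3,0.6],
    [0.0495,-0.0927,0.13,0.5,-0.3,-0.3,0.6]
  ]
}}

```text
time: 17.45
tcp_pos: [435.1, -163.6, 93.4]
tcp_rot: [-0.002, 0.978, 0.209, -0.0]
contact_force: [-0.2, -0.8, 0.9]
grip_width: 51.6
```

```bash
python3 - <<'E'
from h import *
st=robot.state(); t=st["tcp_pos"]; print(t,st["contact_force"],level(st),st["grip_width"])
for p in [(434.2,-175.4,57)]: print(p,shift(p,st))
im=robot.camera("scene");save(im,"g8",(360,180,460,270),6)
E
```

```text
[ 435.09743321 -163.64330717   93.42536695] [-0.18810021 -0.80187303  0.93236339] [-0.24 -0.    0.57] 51.56631646898771
(434.2, -175.4, 57) [-0.0056  0.0105  0.0364]
```

View pics/g8.png

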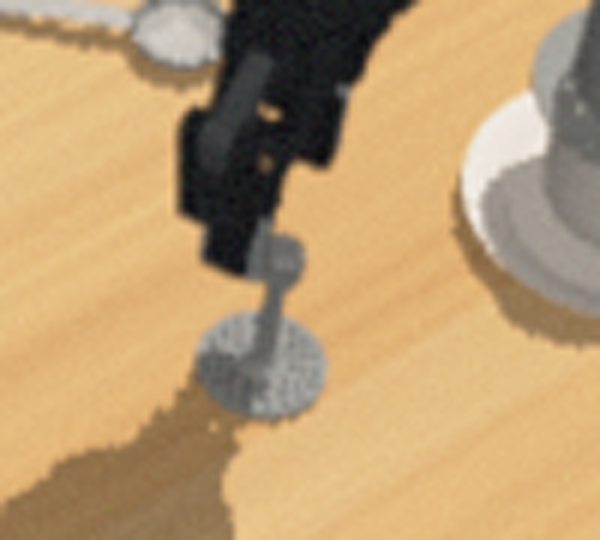

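{"name": "arm_command", "arguments": {
  "series": [
    [-0.0056,0.0105,0,-0.2,0,0.5,0.6],
    [-0.0056,0.0105,0,-0.2,0,0.5,0.6],
    [-0.0056,0.0105,0.02,-0.2,0,0.5,0.6],
    [-0.0056,0.0105,0.036,-0.2,0,0.5,0.6],
    [-0.0056,0.0105,0.037,-0.2,0,0.5,0.6],
    [-0.0056,0.0105,0.037,-0.2,0,0.5,0.6]
  ]
}}

```text
time: 18.25
tcp_pos: [434.8, -175.6, 57.0]
tcp_rot: [-0.0, 0.979, 0.205, 0.0]
contact_force: [-0.4, -0.1, -0.5]
grip_width: 51.6
```

```bash
python3 - <<'E'
from h import *
st=robot.state(); t=st["tcp_pos"]; print(t,st["contact_force"],level(st),st["grip_width"])
for p in [(434.2,-175.4,57)]: print(p,shift(p,st))
im=robot.camera("scene");P=cloud(im);Q=near(P,(434,-176),13,64,72);print(len(Q),Q.mean(0))
E
```

```text
[ 434.78754027 -175.60191007   57.03045936] [-0.41492045 -0.13377446 -0.54958215] [ 0.   -0.05  0.06] 51.60249437199725
(434.2, -175.4, 57) [-0.0005 -0.0004  0.    ]
10 [ 429.55946598 -177.64043143   68.34353054]
```

Good alignment; close on the knob.

{"name": "arm_command", "arguments": {
  "series": [
    [0,0,0,0,0,0,0.3],
    [0,0,0,0,0,0,0.05],
    [0,0,0,0,0,0,0.05],
    [0,0,0,0,0,0,0.05],
    [0,0,0,0,0,0,0.05],
    [0,0,0,0,0,0,0.05]
  ],
  "grip_force": 30
}}

```text
time: 19.05
tcp_pos: [435.3, -175.6, 57.7]
tcp_rot: [0.0, 0.979, 0.205, 0.001]
contact_force: [-0.4, 1.2, 5.6]
grip_width: 14.1
```

{"name": "arm_command", "arguments": {
  "series": [
    [0,0,-0.03,0,0,0,0.05],
    [0,0,-0.08,0,0,0,0.05],
    [0,0,-0.13,0,0,0,0.05],
    [0,0,-0.15,0,0,0,0.05],
    [0,0,-0.15,0,0,0,0.05],
    [0,0,-0.15,0,0,0,0.05]
  ]
}}

```text
time: 19.8
tcp_pos: [434.4, -175.5, 206.4]
tcp_rot: [-0.0, 0.979, 0.205, 0.0]
contact_force: [0.5, 0.7, -0.2]
grip_width: 14.4
```

```bash
python3 - <<'E'
from h import *
st=robot.state(); t=st["tcp_pos"]; print(t,st["contact_force"],level(st),st["grip_width"])
for p in [(415.8,-333.5,207)]: print(p,shift(p,st))
im=robot.camera("scene");save(im,"g9",(360,120,480,230),6)
E
```

```text
[ 434.3875868  -175.45802658  206.41566756] [ 0.47115775  0.68517653 -0.19779402] [-0.02 -0.03  0.07] 14.403035037532325
(415.8, -333.5, 207) [-0.0803  0.1374 -0.0007]
```

View pics/g9.png

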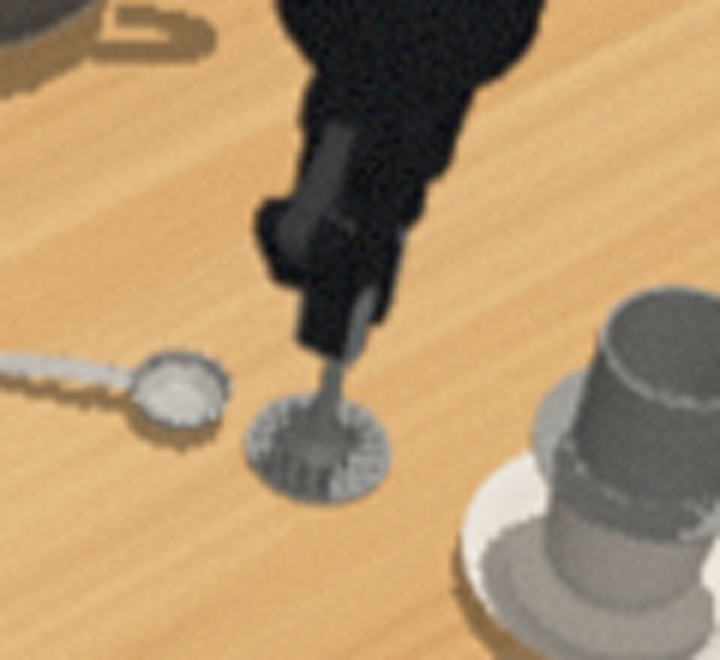

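{"name": "arm_command", "arguments": {
  "series": [
    [-0.0803,0.1374,0,0,0,0,0.05],
    [-0.0803,0.1374,0,0,0,0,0.05],
    [-0.0803,0.1374,0,0,0,0,0.05],
    [-0.0803,0.1374,0,0,0,0,0.05],
    [-0.0803,0.1374,0,0,0,0,0.05],
    [-0.0803,0.1374,0,0,0,0,0.05]
  ]
}}

```text
time: 20.6
tcp_pos: [416.1, -332.1, 205.8]
tcp_rot: [-0.001, 0.979, 0.206, -0.0]
contact_force: [-0.3, -0.4, -0.6]
grip_width: 14.0
```

```bash
python3 - <<'E'
from h import *
st=robot.state(); t=st["tcp_pos"]; print(t,st["contact_force"],level(st),st["grip_width"])
print(shift((415.8,-333.5,140),st))
im=robot.camera("scene"); P=cloud(im)
Q=near(P,t[:2],32,148,160); print("disc",len(Q),Q.mean(0),((Q.min(0)+Q.max(0))/2), circ(Q[np.hypot(*(Q[:,:2]-t[:2]).T)>19],t[:2],23))
Q=near(P,(414,-332),40,117,130); print("pot rim",len(Q),circ(Q,(414,-332),28.6))
save(im,"g10",(400,100,510,210),6)
E
```

```text
[ 416.10588682 -332.0901817   205.7680937 ] [-0.34197628 -0.37788862 -0.55476285] [-0.08 -0.    0.18] 14.049132892160822
[-0.0009  0.0013  0.0658]
disc 299 [ 413.16514396 -328.94750815  153.26712749] [ 413.8161471  -329.85190647  154.13602293] [ 415.4 -331.9]
pot rim 103 [ 414.3 -332.8]
```

View pics/g10.png

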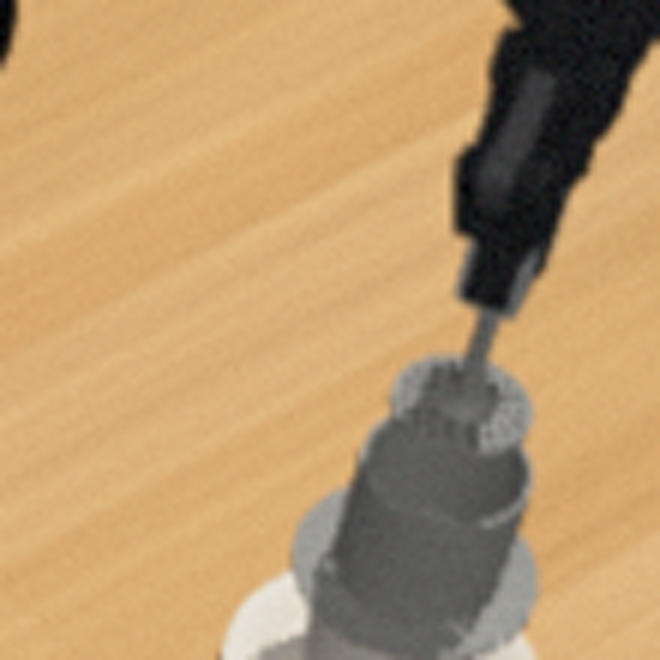

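{"name": "arm_command", "arguments": {
  "series": [
    [-0.001,0.0016,0,0,0,0,0.05],
    [-0.001,0.0016,0.01,0,0,0,0.05],
    [-0.001,0.0016,0.018,0,0,0,0.05],
    [-0.001,0.0016,0.022,0,0,0,0.05],
    [-0.001,0.0016,0.026,0,0,0,0.05],
    [-0.001,0.0016,0.03,0,0,0,0.05],
    [-0.001,0.0016,0.033,0,0,0,0.05],
    [-0.001,0.0016,0.033,0,0,0,0.05]
  ]
}}

```text
time: 21.65
tcp_pos: [415.7, -334.1, 172.8]
tcp_rot: [-0.001, 0.979, 0.205, -0.0]
contact_force: [-0.2, -0.0, -0.8]
grip_width: 14.1
```

{"name": "arm_command", "arguments": {
  "series": [
    [0,0,0.012,0,0,0,0.05],
    [0,0,0.024,0,0,0,0.05],
    [0,0,0.034,0,0,0,0.05],
    [0,0,0.039,0,0,0,0.05],
    [0,0,0.041,0,0,0,0.05],
    [0,0,0.043,0,0,0,0.05],
    [0,0,0.0435,0,0,0,0.05]
  ]
}}

```text
time: 22.52
tcp_pos: [415.8, -334.1, 129.4]
tcp_rot: [-0.001, 0.979, 0.206, -0.0]
contact_force: [0.9, -0.6, -1.1]
grip_width: 14.1
```

{"name": "arm_command", "arguments": {
  "series": [
    [0,0,0.0008,0,0,0,0.05],
    [0,0,0.0016,0,0,0,0.05],
    [0,0,0.0022,0,0,0,0.05],
    [0,0,0.0026,0,0,0,0.05],
    [0,0,0.0026,0,0,0,0.05]
  ]
}}

```text
time: 23.15
tcp_pos: [416.3, -334.3, 127.7]
tcp_rot: [0.0, 0.979, 0.206, 0.0]
contact_force: [-1.6, 2.0, 6.0]
grip_width: 13.9
```

{"name": "arm_command", "arguments": {
  "series": [
    [0,0,-0.0004,0,0,0,0.2],
    [0,0,-0.0004,0,0,0,0.5],
    [0,0,-0.0004,0,0,0,0.5],
    [0,0,-0.02,0,0,0,0.5],
    [0,0,-0.07,0,0,0,0.6],
    [0,0,-0.1,0,0,0,0.6],
    [0,0,-0.1,0,0,0,0.6],
    [0,0,-0.1,0,0,0,0.6]
  ]
}}

```text
time: 24.15
tcp_pos: [415.9, -334.2, 227.0]
tcp_rot: [-0.0, 0.979, 0.205, 0.0]
contact_force: [-1.0, 0.4, 0.2]
grip_width: 51.3
```

```bash
python3 - <<'E'
from h import *
st=robot.state(); t=st["tcp_pos"]; print(t,st["contact_force"],level(st),st["grip_width"],st["joint_positions"].round(2))
for p in [(475,0,215),(406.3,162.4,180),(406.3,162.4,90)]: print(p,shift(p,st))
im=robot.camera("scene"); P=cloud(im)
Q=near(P,(414,-332),15,130,150); print("knob",len(Q),Q.mean(0),np.percentile(Q[:,2],95))
Q=P[(np.hypot(P[:,0]-414,P[:,1]+332)<40)&(P[:,2]>117)&(P[:,2]<128)]; print("pot rim",len(Q),circ(Q,(414,-332),28.6))
save(im,"g11",(410,110,510,210),6)
E
```

```text
[ 415.9074808  -334.21130579  226.9717841 ] [-1.04799271  0.44821684  0.24682708] [-0.03 -0.02  0.17] 51.31058699651032 [ 0.86  0.12 -0.29  1.74  0.03  1.29 -0.59]
(475, 0, 215) [ 0.1885 -0.2822  0.0122]
(406.3, 162.4, 180) [ 0.1909 -0.4585  0.0473]
(406.3, 162.4, 90) [ 0.1909 -0.4585  0.1373]
knob 56 [ 413.45556169 -330.77950603  137.136182  ] 142.2426839627932
pot rim 171 [ 414.4 -332.7]
```

View pics/g11.png

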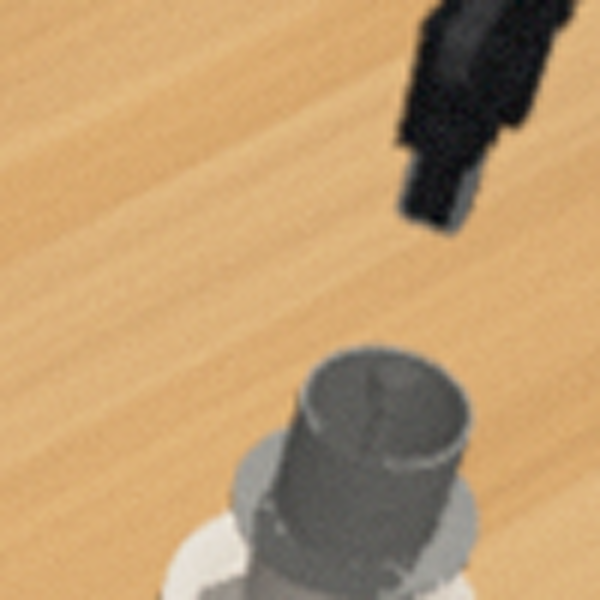

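{"name": "arm_command", "arguments": {
  "series": [
    [0.1885,-0.282,0.01,0,0,0,0.6],
    [0.1885,-0.282,0.01,0,0,0,0.6],
    [0.1885,-0.282,0.01,0,0,0,0.6],
    [0.1885,-0.282,0.01,0,0,0,0.6],
    [0.1885,-0.282,0.01,0,0,0,0.6],
    [0.191,-0.4585,0.045,0,0,0,0.6],
    [0.191,-0.4585,0.045,0,0,0,0.6],
    [0.191,-0.4585,0.045,0,0,0,0.6]
  ]
}}

```text
time: 25.2
tcp_pos: [409.6, 149.6, 183.6]
tcp_rot: [-0.001, 0.979, 0.205, -0.001]
contact_force: [0.7, 0.3, 0.9]
grip_width: 51.2
```

{"name": "arm_command", "arguments": {
  "series": [
    [0,0,0,0,0,0,0.6],
    [0,0,0,0,0,0,0.6]
  ]
}}

```text
time: 25.45
tcp_pos: [409.1, 149.1, 182.9]
tcp_rot: [-0.001, 0.979, 0.206, -0.001]
contact_force: [0.9, -0.2, -0.3]
grip_width: 51.0
```

```bash
python3 - <<'E'
from h import *
st=robot.state(); t=st["tcp_pos"]; print(t,level(st),st["grip_width"],st["joint_positions"].round(2))
for p in [(406.3,162.4,150),(406.3,162.4,85)]: print(p,shift(p,st))
E
```

```text
[409.12779302 149.09790918 182.85587572] [-0.09  0.15  0.19] 51.048988396142086 [ 0.38 -0.04 -0.79  1.99 -0.04  1.19 -1.56]
(406.3, 162.4, 150) [ 0.0029 -0.0133  0.0329]
(406.3, 162.4, 85) [ 0.003  -0.0132  0.0979]
```

{"name": "arm_command", "arguments": {
  "series": [
    [0.003,-0.0133,0.033,0,0,0,0.6],
    [0.003,-0.0133,0.033,0,0,0,0.6],
    [0.003,-0.0133,0.07,0,0,0,0.6],
    [0.003,-0.0133,0.103,0,0,0,0.6],
    [0.003,-0.0133,0.103,0,0,0,0.6],
    [0.003,-0.0133,0.103,0,0,0,0.6],
    [0.003,-0.0133,0.103,0,0,0,0.6]
  ]
}}

```text
time: 26.32
tcp_pos: [407.4, 162.6, 81.4]
tcp_rot: [-0.0, 0.979, 0.205, -0.0]
contact_force: [0.5, 0.2, 0.4]
grip_width: 51.4
```

```bash
python3 - <<'E'
from h import *
st=robot.state(); t=st["tcp_pos"]; print(t,st["contact_force"],level(st),st["grip_width"],st["joint_positions"].round(2))
for p in [(406.3,162.4,43)]: print(p,shift(p,st))
im=robot.camera("scene");P=cloud(im);Q=near(P,(405.5,164),14,48,60);print(len(Q),Q.mean(0))
save(im,"g12",(230,250,330,360),5)
E
```

```text
[407.35204388 162.55496045  81.41186899] [0.46732315 0.15779903 0.4309124 ] [-0.05  0.03  0.16] 51.41729015206574 [ 0.33  0.12 -0.83  2.1   0.1   0.97 -1.72]
(406.3, 162.4, 43) [-0.001  -0.0003  0.0384]
66 [405.09396734 163.97173118  53.61831646]
```

View pics/g12.png

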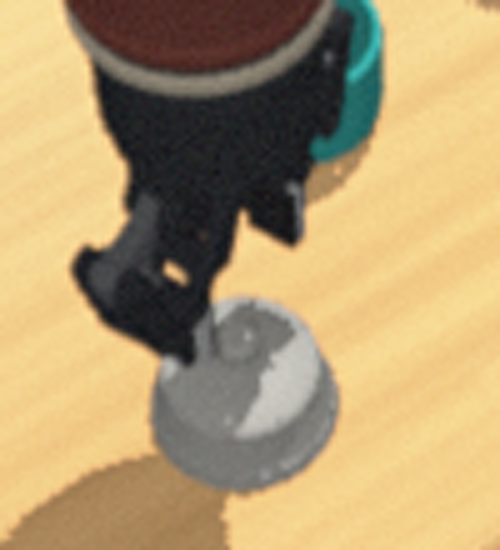

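{"name": "arm_command", "arguments": {
  "series": [
    [-0.001,-0.0003,0.015,0,0,0,0.6],
    [-0.001,-0.0003,0.03,0,0,0,0.6],
    [-0.001,-0.0003,0.038,0,0,0,0.6],
    [-0.001,-0.0003,0.038,0,0,0,0.4],
    [-0.001,-0.0003,0.038,0,0,0,0.05],
    [-0.001,-0.0003,0.038,0,0,0,0.05],
    [-0.001,-0.0003,0.038,0,0,0,0.05],
    [-0.001,-0.0003,0.038,0,0,0,0.05]
  ]
}}

```text
time: 27.38
tcp_pos: [406.3, 162.5, 43.4]
tcp_rot: [-0.0, 0.979, 0.205, -0.0]
contact_force: [0.3, 0.5, 1.3]
grip_width: 15.7
```

{"name": "arm_command", "arguments": {
  "series": [
    [0,0,0,0,0,0,0.05],
    [0,0,0,0,0,0,0.05]
  ]
}}

```text
time: 27.62
tcp_pos: [406.3, 162.5, 43.4]
tcp_rot: [-0.0, 0.979, 0.205, -0.0]
contact_force: [-0.7, 0.4, 0.1]
grip_width: 15.9
```

{"name": "arm_command", "arguments": {
  "series": [
    [0,0,-0.03,0,0,0,0.05],
    [0,0,-0.08,0,0,0,0.05],
    [0,0,-0.14,0,0,0,0.05],
    [0.02,0,-0.165,0,0,0,0.05],
    [0.04,0,-0.165,0,0,0,0.05],
    [0.04,0,-0.165,0,0,0,0.05]
  ]
}}

```text
time: 28.38
tcp_pos: [443.5, 178.8, 208.4]
tcp_rot: [-0.001, 0.979, 0.206, -0.0]
contact_force: [-0.5, 0.1, -0.8]
grip_width: 16.0
```

```bash
python3 - <<'E'
from h import *
st=robot.state(); t=st["tcp_pos"]; print(t,st["contact_force"],level(st),st["grip_width"],st["joint_positions"].round(2))
for p in [(475,0,207),(416.2,-333.9,207)]: print(p,shift(p,st))
E
```

```text
[443.49023224 178.82089627 208.36445409] [-0.51918225  0.14639933 -0.78381771] [-0.09  0.01  0.18] 15.999416681421422 [ 0.37  0.05 -0.86  1.86  0.04  1.24 -1.65]
(475, 0, 207) [-0.0431  0.1764  0.0011]
(416.2, -333.9, 207) [-0.2312  0.4584  0.0006]
```

{"name": "arm_command", "arguments": {
  "series": [
    [-0.043,0.176,0,0,0,0,0.05],
    [-0.043,0.176,0,0,0,0,0.05],
    [-0.043,0.176,0,0,0,0,0.05],
    [-0.19,0.37,0,0,0,0,0.05],
    [-0.19,0.37,0,0,0,0,0.05],
    [-0.19,0.37,0,0,0,0,0.05],
    [-0.19,0.37,0,0,0,0,0.05],
    [-0.19,0.37,0,0,0,0,0.05]
  ]
}}

```text
time: 29.38
tcp_pos: [415.6, -240.2, 206.9]
tcp_rot: [-0.001, 0.979, 0.202, -0.001]
contact_force: [0.1, 0.7, -1.5]
grip_width: 15.8
```

```bash
python3 - <<'E'
from h import *
st=robot.state(); t=st["tcp_pos"]; print(t,level(st))
for p in [(416.2,-333.9,207)]: print(p,shift(p,st))
E
```

```text
[ 415.5618972  -240.16949567  206.92793637] [-0.16  0.08 -0.24]
(416.2, -333.9, 207) [-0.0365  0.0863 -0.0003]
```

{"name": "arm_command", "arguments": {
  "series": [
    [-0.02,0.045,0,0,0,0,0.05],
    [-0.0365,0.086,0,0,0,-0.2,0.05],
    [-0.0365,0.086,0,0,0,-0.2,0.05],
    [-0.0365,0.086,0,0,0,-0.2,0.05],
    [-0.0365,0.086,0,0,0,-0.2,0.05],
    [-0.0365,0.086,0,0,0,-0.2,0.05]
  ]
}}

```text
time: 30.12
tcp_pos: [416.4, -332.5, 206.9]
tcp_rot: [-0.001, 0.979, 0.204, -0.001]
contact_force: [0.0, 0.2, -1.3]
grip_width: 15.7
```

```bash
python3 - <<'E'
from h import *
st=robot.state(); t=st["tcp_pos"]; print(t,st["contact_force"],level(st))
print(shift((415.9,-333.9,180),st))
for cam in("scene","top"):
    im=robot.camera(cam); P=cloud(im)
    b=t[2]-43.4
    Q=near(P,t[:2],50,b-3,b+12); print(cam,"skirt",len(Q),circ(Q,t[:2],37))
    Q=near(P,(414,-332),40,117,128); print("pot rim",len(Q),circ(Q,(414,-332),28.6))
    if cam=="scene": save(im,"g13",(410,90,510,200),5)
E
```

```text
[ 416.38849593 -332.53008608  206.92897605] [ 0.01811399  0.16445686 -1.26102607] [-0.15  0.08  0.06]
[-0.001   0.0011  0.0269]
scene skirt 206 [ 418.2 -333.6]
pot rim 116 [ 414.5 -332.9]
top skirt 82 [ 416.2 -335.6]
pot rim 25 [ 414.9 -334.9]
```

View pics/g13.png

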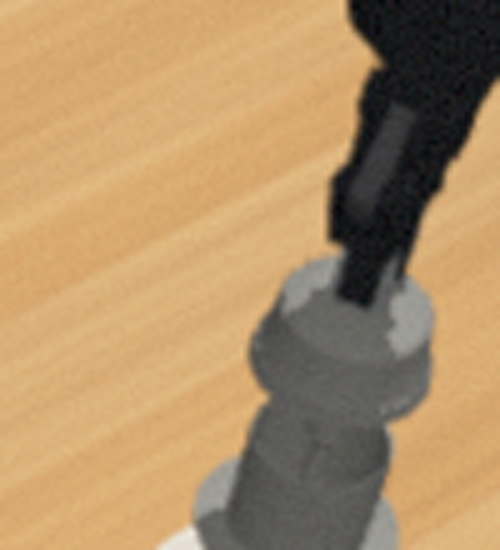

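{"name": "arm_command", "arguments": {
  "series": [
    [-0.002,0.0008,0.01,0,0,0,0.05],
    [-0.002,0.0008,0.025,0,0,0,0.05],
    [-0.002,0.0008,0.034,0,0,0,0.05],
    [-0.002,0.0008,0.038,0,0,0,0.05],
    [-0.002,0.0008,0.041,0,0,0,0.05],
    [-0.002,0.0008,0.044,0,0,0,0.05],
    [-0.002,0.0008,0.044,0,0,0,0.05]
  ]
}}

```text
time: 31.1
tcp_pos: [414.7, -334.4, 162.8]
tcp_rot: [-0.001, 0.979, 0.204, -0.001]
contact_force: [-0.2, -0.5, -0.3]
grip_width: 16.1
```

{"name": "arm_command", "arguments": {
  "series": [
    [0,0,0.001,0,0,0,0.05],
    [0,0,0.002,0,0,0,0.05],
    [0,0,0.003,0,0,0,0.05],
    [0,0,0.004,0,0,0,0.05],
    [0,0,0.005,0,0,0,0.05],
    [0,0,0.006,0,0,0,0.05],
    [0,0,0.006,0,0,0,0.05]
  ]
}}

```text
time: 31.98
tcp_pos: [415.4, -335.0, 158.3]
tcp_rot: [-0.0, 0.979, 0.204, -0.0]
contact_force: [-1.3, 1.6, 8.6]
grip_width: 15.7
```

{"name": "arm_command", "arguments": {
  "series": [
    [0,0,0.001,0,0,0,0.05],
    [0,0,0.0015,0,0,0,0.05],
    [0,0,0.002,0,0,0,0.05],
    [0,0,0.002,0,0,0,0.05]
  ]
}}

```text
time: 32.48
tcp_pos: [416.4, -335.6, 158.4]
tcp_rot: [0.001, 0.979, 0.204, 0.001]
contact_force: [-2.0, 1.4, 13.5]
grip_width: 15.8
```

{"name": "arm_command", "arguments": {
  "series": [
    [-0.0005,-0.001,-0.0005,0,0,0,0.05],
    [-0.001,-0.0018,0.0,0,0,0,0.05],
    [-0.001,-0.0018,0.001,0,0,0,0.05],
    [-0.001,-0.0018,0.0015,0,0,0,0.05]
  ]
}}

```text
time: 32.98
tcp_pos: [415.5, -334.7, 158.2]
tcp_rot: [0.002, 0.979, 0.204, 0.001]
contact_force: [-2.2, 1.9, 13.9]
grip_width: 15.8
```

{"name": "arm_command", "arguments": {
  "series": [
    [0,0,-0.0005,0,0,0,0.05],
    [0,0,-0.0005,0,0,0,0.2],
    [0,0,-0.0005,0,0,0,0.5],
    [0,0,-0.0005,0,0,0,0.5],
    [0,0,-0.02,0,0,0,0.5],
    [0,0,-0.06,0,0,0,0.5],
    [0,0,-0.1,0,0,0,0.5],
    [0.0,0,-0.1,0,0,0,0.5]
  ]
}}

```text
time: 33.98
tcp_pos: [416.5, -335.3, 261.5]
tcp_rot: [0.004, 0.979, 0.204, 0.003]
contact_force: [0.8, -0.8, -0.1]
grip_width: 42.9
```

```bash
python3 - <<'E'
from h import *
st=robot.state(); t=st["tcp_pos"]; print(t,st["contact_force"],level(st))
for cam in("scene","top"):
    im=robot.camera(cam); P=cloud(im)
    Q=near(P,(414,-333),15,160,182); print(cam,"knob",len(Q),Q.mean(0),((Q.min(0)+Q.max(0))/2),np.percentile(Q[:,2],[50,90]))
    Q=near(P,(414,-333),45,112,128); print("skirt",len(Q),circ(Q,(414,-332),37))
    D=near(P,(414,-333),24,140,156); A=np.c_[D[:,:2]-[414,-333],np.ones(len(D))]; D2=D[np.hypot(*(D[:,:2]-[414,-333]).T)<24]
    print("dome",len(D),np.percentile(D[:,2],[50,95]))
    if cam=="scene": save(im,"g14",(410,90,520,230),4)
E
```

```text
[ 416.54776115 -335.3000903   261.48046629] [ 0.7819439  -0.83607061 -0.08052227] [ 0.53 -0.26  0.02]
scene knob 65 [ 413.98703372 -330.91515092  167.11626429] [ 414.92147729 -333.78207677  167.25707572] [167.41362984 171.66265197]
skirt 208 [ 417.4 -336.1]
dome 254 [151.16396468 154.12312434]
top knob 35 [ 418.78113074 -332.62090973  170.45230743] [ 418.56250089 -334.67051026  169.32687199] [171.12427249 174.38735438]
skirt 88 [ 416.1 -338.1]
dome 192 [152.74957724 155.36255358]
```

```bash
python3 - <<'E'
from h import *
st=robot.state(); print(level(st)); print(shift((415.5,-334.7,176),st))
for cam in("scene","top"):
    im=robot.camera(cam); P=cloud(im)
    for c in [(414.5,-334)]:
      for o in (114,115): 
        Q=near(P,c,15,50+o,65+o); print(cam,o,len(Q),np.median(Q[:,2])-o)
E
```

```text
[ 0.26 -0.12  0.01]
[ 0.     -0.      0.0821]
scene 114 55 55.18830825179077
scene 115 50 54.29875504336752
top 114 34 57.30707793356078
top 115 34 56.30707793356078
```

{"name": "arm_command", "arguments": {
  "series": [
    [-0.001,0.0,0.03,0.5,-0.3,0,0],
    [-0.001,-0.0,0.06,0.5,-0.3,0,0],
    [-0.001,-0.0,0.07,0.5,-0.3,0,0],
    [-0.001,-0.0,0.07,0.5,-0.3,0,0],
    [-0.001,-0.0,0.07,0.5,-0.3,0,0],
    [-0.001,-0.0,0.07,0.5,-0.3,0,0]
  ]
}}

```text
time: 34.92
tcp_pos: [414.4, -335.0, 188.1]
tcp_rot: [-0.002, 0.979, 0.204, -0.002]
contact_force: [0.4, 0.4, 0.1]
grip_width: 0.1
```

```bash
python3 - <<'E'
from h import *
st=robot.state(); print(st["tcp_pos"],st["grip_width"],level(st)); print(shift((415.5,-334.7,172),st))
E
```

```text
[ 414.41843069 -335.00259503  188.05452705] 0.14654177877650804 [-0.26  0.19  0.01]
[0.0012 0.0002 0.016 ]
```

{"name": "arm_command", "arguments": {
  "series": [
    [0.001,0,0.013,0,0,0,0],
    [0.001,0,0.015,0,0,0,0],
    [0.001,0,0.017,0,0,0,0],
    [0.001,0,0.018,0,0,0,0],
    [0.001,0,0.018,0,0,0,0]
  ]
}}

```text
time: 35.55
tcp_pos: [415.5, -334.8, 170.6]
tcp_rot: [-0.001, 0.979, 0.204, -0.002]
contact_force: [-0.2, 1.4, 4.2]
grip_width: -0.1
```

{"name": "arm_command", "arguments": {
  "series": [
    [0,0,0.0008,0,0,0,0],
    [0,0,0.0015,0,0,0,0],
    [0,0,0.0022,0,0,0,0],
    [0,0,0.0022,0,0,0,0]
  ]
}}

```text
time: 36.05
tcp_pos: [416.6, -335.6, 170.5]
tcp_rot: [-0.0, 0.979, 0.204, -0.001]
contact_force: [-2.2, 0.9, 14.1]
grip_width: -0.0
```

{"name": "arm_command", "arguments": {
  "series": [
    [0,0,-0.015,0,0,0,0],
    [-0.001,0,-0.025,0,0,0,0.5],
    [-0.001,0,-0.025,0,0,0,0.5],
    [-0.001,0,-0.025,0,0,0,0.5],
    [-0.001,0.0,0,0,0,0,0.5],
    [-0.001,0,0.011,0,0,0,0.5],
    [-0.001,0,0.012,0,0,0,0.5],
    [-0.001,0,0.012,0,0,0,0.5]
  ]
}}

```text
time: 37.05
tcp_pos: [415.9, -336.1, 158.9]
tcp_rot: [0.0, 0.979, 0.204, -0.001]
contact_force: [-0.5, -0.8, 0.2]
grip_width: 43.0
```

{"name": "arm_command", "arguments": {
  "series": [
    [0,0,0,0,0,0,0.3],
    [0,0,0,0,0,0,0.05],
    [0,0,0,0,0,0,0.05],
    [0,0,0,0,0,0,0.05],
    [0,0,0,0,0,0,0.05]
  ]
}}

```text
time: 37.67
tcp_pos: [416.3, -336.2, 159.6]
tcp_rot: [0.0, 0.979, 0.204, -0.0]
contact_force: [-0.5, 0.9, 6.0]
grip_width: 15.9
```

{"name": "arm_command", "arguments": {
  "series": [
    [0,0,-0.002,0,0,0,0.05],
    [0,-0.001,-0.002,0,0,0,0.05],
    [0,-0.0027,-0.002,0,0,0,0.05],
    [0,-0.0027,-0.002,0,0,0,0.05]
  ]
}}

```text
time: 38.17
tcp_pos: [415.1, -333.5, 161.4]
tcp_rot: [0.0, 0.979, 0.204, -0.0]
contact_force: [0.9, -0.4, -1.5]
grip_width: 15.4
```

{"name": "arm_command", "arguments": {
  "series": [
    [0,0,0.001,0,0,0,0.05],
    [0,0,0.002,0,0,0,0.05],
    [0,0,0.003,0,0,0,0.05],
    [0,0,0.0035,0,0,0,0.05],
    [0,0,0.0035,0,0,0,0.05]
  ]
}}

```text
time: 38.8
tcp_pos: [416.0, -334.0, 159.5]
tcp_rot: [0.001, 0.979, 0.204, 0.0]
contact_force: [-2.5, 1.2, 10.5]
grip_width: 15.9
```

{"name": "arm_command", "arguments": {
  "series": [
    [0,0,-0.0005,0,0,0,0.05],
    [0,0,-0.0005,0,0,0,0.2],
    [0,0,-0.0005,0,0,0,0.5],
    [0,0,-0.0005,0,0,0,0.5],
    [0,0,-0.03,0,0,0,0.5],
    [0,0,-0.08,0,0,0,0.5],
    [0.05,-0.05,-0.1,0,0,0,0.5],
    [0.1,-0.1,-0.1,0,0,0,0.5]
  ]
}}

```text
time: 39.8
tcp_pos: [461.6, -219.1, 260.4]
tcp_rot: [0.002, 0.979, 0.203, 0.002]
contact_force: [0.7, -0.6, -0.9]
grip_width: 42.5
```

```bash
cat > m.py <<'E'
from h import *
def plane(D,c):
    A=np.c_[D[:,:2]-c,np.ones(len(D))]; w=np.ones(len(D),bool)
    for _ in range(4):
        s=np.linalg.lstsq(A[w],D[w,2],rcond=None)[0]; w=abs(D[:,2]-A@s)<4
    return np.r_[np.degrees(s[:2]),s[2]].round(2), w.sum()
for cam in("scene","top"):
    ims=[robot.camera(cam) for _ in range(6)]
    Z=np.array([i["range_z"] for i in ims],float); Z[Z==0]=np.nan
    im=ims[0]; im["range_z"]=np.nan_to_num(np.nanmedian(Z,0)); P=cloud(im)
    c=np.array([414.2,-332.7]) if cam=="scene" else np.array([415.4,-335.3])
    r=np.hypot(*(P[:,:2]-c).T)
    F=P[(r>33)&(r<42)&(abs(P[:,2]-70)<6)]; print(cam,"flange",len(F),plane(F,c))
    S=near(P,c,20,0,20)
    K=near(P,c+[0,0],12,160,180); print("knob",len(K),K.mean(0).round(1),np.percentile(K[:,2],[50,75,90]).round(1))
    D=P[(r<30)&(P[:,2]>135)&(P[:,2]<156)]; s=least_squares(lambda v:np.linalg.norm(D-v[:3],axis=1)-v[3],[*c,110,40],loss="soft_l1").x
    print("dome",len(D),s.round(1))
    Q=near(P,c,46,115,126); print("skirt",len(Q),circ(Q,c,37),circ(Q,c))
    t=near(P,(480,-250),25,-20,20); print("table",np.median(t[:,2]))
    sc=P[(abs(r-36)<6)&(P[:,2]<14)]; print("saucerflat",len(sc),np.median(sc[:,2]))
E
python3 m.py 2>/dev/null
```

```text
scene flange 249 (array([-3.000e-02, -1.600e-01,  6.995e+01]), np.int64(249))
knob 64 [ 414.  -329.8  167.8] [168.5 170.1 170.9]
dome 498 [ 417.7 -334.    95.6   59.1]
skirt 168 [ 417.2 -334.6] [ 416.2 -333.2   35.5]
table -0.13644385746749776
saucerflat 274 5.85853679672681
top flange 0 (array([0., 0., 0.]), np.int64(0))
```

```bash
cat > m2.py <<'E'
from h import *
for cam in("scene","top"):
    Z=[];
    for _ in range(5):
        im=robot.camera(cam); z=im["range_z"].astype(float); z[z==0]=np.nan; Z.append(z)
    im["range_z"]=np.nan_to_num(np.nanmean(Z,0)); P=cloud(im)
    k=np.array([414.5,-332.5]) if cam=="scene" else np.array([415.5,-335])
    K=near(P,k,16,161,180); top=K[K[:,2]>np.percentile(K[:,2],60)-1.5]
    print(cam,len(P),"knob",len(K),np.sort(K[:,2]).round(1)[::-1][:40:2],top.mean(0).round(1))
    c=top[:,:2].mean(0)
    D=near(P,c,45,100,157)
    r=np.hypot(*(D[:,:2]-c).T)
    for a in range(6,40,3):
        w=(r>=a)&(r<a+3)
        if w.sum()>2: print(a,w.sum(),np.percentile(D[w,2],[10,50,90]).round(1),end=" | ")
    print()
E
python3 m2.py 2>/dev/null
```

```text
scene 307200 knob 62 [171.4 171.2 170.8 170.8 170.7 170.5 170.4 170.2 170.  169.9 169.8 169.7
 169.4 169.2 169.  169.  168.8 168.3 167.9 167.3] [ 414.7 -331.9  169.9]
6 14 [151.8 152.3 153.1] | 9 26 [151.4 151.9 152.6] | 12 34 [151.1 152.1 152.9] | 15 49 [150.4 151.6 152.5] | 18 56 [150.  151.3 152.1] | 21 61 [149.6 150.5 151.5] | 24 89 [148.2 149.8 151. ] | 27 266 [103.4 141.2 148.8] | 30 193 [124.2 130.6 139.7] | 33 159 [116.9 121.5 126.9] | 36 8 [116.7 119.  120.3] |
```

```bash
cat > m3.py <<'E'
from h import *
Z=[]
for _ in range(5):
    im=robot.camera("scene"); z=im["range_z"].astype(float); z[z==0]=np.nan; Z.append(z)
im["range_z"]=np.nan_to_num(np.nanmean(Z,0)); P=cloud(im)
for c in [(414.7,-331.9),(414.4,-332.8)]:
    c=np.array(c); r=np.hypot(*(P[:,:2]-c).T); D=P[(r>11)&(r<24)&(P[:,2]>145)&(P[:,2]<157)]
    d=D[:,:2]-c; A=np.c_[np.ones(len(D)),d,(d**2).sum(1)]
    s,res,_,_=np.linalg.lstsq(A,D[:,2],rcond=None); print(len(D),s[0].round(2),np.degrees(s[1:3]).round(2),s[3],np.std(D[:,2]-A@s))
print(robot.state()["tcp_pos"])
E
python3 m3.py
```

```text
218 152.92 [ 0.59 -0.4 ] -0.004639829766682286 0.7031589015692027
210 152.97 [0.72 0.13] -0.004797577144449315 0.7082549224488451
[ 460.6568252  -219.6436503   258.63365461]
```

```bash
python3 - <<'E'
from h import *
st=robot.state(); print(level(st))
for p in [(415.6,-333.8,195),(415.6,-333.8,158.5)]: print(shift(p,st))
E
```

```text
[ 0.17 -0.02  0.03]
[-0.087   0.0864  0.0639]
[-0.087   0.0863  0.1004]
```

{"name": "arm_command", "arguments": {
  "series": [
    [-0.06,0.06,0.02,0,0,0,0.5],
    [-0.087,0.0864,0.05,0.2,0,0,0.5],
    [-0.087,0.0864,0.064,0.2,0,0,0.5],
    [-0.087,0.0864,0.064,0.2,0,0,0.5],
    [-0.087,0.0864,0.064,0.2,0,0,0.5]
  ]
}}

```text
time: 41.78
tcp_pos: [416.8, -332.6, 195.8]
tcp_rot: [-0.0, 0.979, 0.205, 0.001]
contact_force: [0.1, -0.2, -0.4]
grip_width: 42.9
```

```bash
python3 - <<'E'
from h import *
st=robot.state(); print(st["tcp_pos"],level(st))
for p in [(415.6,-333.8,158.5)]: print(shift(p,st))
E
```

```text
[ 416.83381563 -332.59083287  195.8010797 ] [ 0.   -0.08  0.15]
[-0.0017  0.0006  0.0373]
```

{"name": "arm_command", "arguments": {
  "series": [
    [-0.0017,0.0006,0.015,0,0,0,0.5],
    [-0.0017,0.0006,0.032,0,0,0,0.5],
    [-0.0017,0.0006,0.037,0,0,0,0.5],
    [-0.0017,0.0006,0.037,0,0,0,0.4],
    [-0.0017,0.0006,0.037,0,0,0,0.05],
    [-0.0017,0.0006,0.037,0,0,0,0.05],
    [-0.0017,0.0006,0.037,0,0,0,0.05],
    [-0.0017,0.0006,0.037,0,0,0,0.05]
  ]
}}

```text
time: 42.78
tcp_pos: [415.8, -333.9, 159.2]
tcp_rot: [0.0, 0.979, 0.205, 0.001]
contact_force: [-0.2, 0.3, 2.4]
grip_width: 15.9
```

{"name": "arm_command", "arguments": {
  "series": [
    [0,0,0,0,0,0,0.05],
    [0,0.001,0.0005,0,0,0,0.05],
    [0,0.002,0.0005,0,0,0,0.05],
    [0,0.002,0.0008,0,0,0,0.05]
  ]
}}

```text
time: 43.28
tcp_pos: [417.1, -335.9, 159.2]
tcp_rot: [0.001, 0.979, 0.205, 0.001]
contact_force: [-1.1, 1.8, 9.5]
grip_width: 16.0
```

{"name": "arm_command", "arguments": {
  "series": [
    [0,-0.001,0.0003,0,0,0,0.05],
    [0,-0.002,0.0005,0,0,0,0.05],
    [-0.0005,-0.003,0.0005,0,0,0,0.05],
    [-0.0005,-0.003,0.0006,0,0,0,0.05]
  ]
}}

```text
time: 43.78
tcp_pos: [415.8, -333.8, 159.1]
tcp_rot: [0.001, 0.979, 0.205, 0.002]
contact_force: [-0.3, -0.6, 7.4]
grip_width: 16.0
```

{"name": "arm_command", "arguments": {
  "series": [
    [0,0,0.0003,0,0,0,0.05],
    [-0.001,0,0.0005,0,0,0,0.05],
    [-0.0025,0,0.0006,0,0,0,0.05],
    [-0.0025,0,0.0006,0,0,0,0.05]
  ]
}}

```text
time: 44.28
tcp_pos: [414.4, -334.9, 159.3]
tcp_rot: [0.002, 0.979, 0.205, 0.003]
contact_force: [1.1, 1.2, 7.8]
grip_width: 16.2
```

{"name": "arm_command", "arguments": {
  "series": [
    [0.001,-0.0005,-0.0003,-0.1,-0.3,0,0.05],
    [0.0015,-0.0005,0,-0.1,-0.3,0,0.05],
    [0.0015,-0.0005,0.0005,-0.1,-0.3,0,0.05],
    [0.0015,-0.0005,0.0007,-0.1,-0.3,0,0.05]
  ]
}}

```text
time: 44.78
tcp_pos: [415.7, -334.2, 159.1]
tcp_rot: [0.003, 0.979, 0.205, 0.0]
contact_force: [-2.0, 0.6, 9.2]
grip_width: 15.9
```

{"name": "arm_command", "arguments": {
  "series": [
    [0,0,0,0,0,0,0.2],
    [0,0,0,0,0,0,0.5],
    [0,0,0,0,0,0,0.5],
    [0,0,-0.03,0,0,0,0.5],
    [0,0,-0.08,0,0,0,0.5],
    [0.05,-0.05,-0.1,0,0,0,0.5],
    [0.14,-0.13,-0.1,0,0,0,0.5],
    [0.2,-0.18,-0.1,0,0,0,0.5]
  ]
}}

```text
time: 45.78
tcp_pos: [490.6, -162.6, 257.6]
tcp_rot: [0.004, 0.979, 0.205, 0.001]
contact_force: [0.7, 0.0, -0.4]
grip_width: 42.8
```

```bash
python3 m3.py; python3 m2.py 2>/dev/null; python3 - <<'E'
from h import *
im=robot.camera("scene"); P=cloud(im)
for n in("cup","filter_pot","lid","saucer"):
    for d in robot.regions_of(n,"scene")[:3]:
        Q=cloud(im,d["region"]); print(n,round(d["p"],2),np.round(d["extent"]),np.median(Q,0).round())
r=np.hypot(P[:,0]-414,P[:,1]+332)
F=P[(r>31)&(r<48)&(abs(P[:,2]-70)<4)]; print("flange bbox",len(F),np.percentile(F,[1,99],axis=0).round(1))
for n,c,h in [("jar",(609,62),40),("scoop",(590,-246),60),("mug",(660,-57),60)]:
    Q=near(P,c,h+10,7,110); print(n,Q.mean(0).round(1))
E
```

```text
217 152.9 [ 0.8  -0.83] -0.004578109776885755 0.7063468934629935
213 152.88 [ 0.94 -0.27] -0.004576076481315668 0.7067129611551384
[ 489.84441189 -164.62166195  256.95861483]
scene 307200 knob 62 [172.1 171.7 171.4 170.8 170.8 170.7 170.5 170.3 170.2 170.2 169.8 169.8
 169.5 169.3 169.1 168.5 168.5 167.9 167.5 167.3] [ 414.3 -331.7  170.1]
6 16 [151.3 152.  152.7] | 9 25 [151.2 152.1 152.7] | 12 35 [151.2 152.2 152.7] | 15 49 [150.4 151.8 152.7] | 18 54 [150.  151.1 151.8] | 21 71 [149.2 150.4 151.5] | 24 83 [147.4 149.6 150.7] | 27 296 [103.5 139.8 149. ] | 30 178 [123.3 130.  137.7] | 33 141 [116.9 121.2 126.1] | 36 6 [117.  117.6 120.9] | 
top 307200 knob 50 [173.8 173.  172.8 172.7 172.6 172.5 172.4 172.2 172.1 172.  171.8 171.8
 171.6 171.4 171.3 171.2 171.  170.9 170.7 170.5] [ 415.8 -335.6  171.8]
9 15 [153.  154.  154.8] | 12 30 [153.2 154.  155.3] | 15 37 [152.3 153.6 155. ] | 18 47 [151.9 153.  154.4] | 21 46 [150.9 152.5 153.9] | 24 55 [150.6 151.8 152.9] | 27 54 [149.3 150.8 152.1] | 30 24 [132.7 145.  148.5] | 33 23 [123.2 125.3 131.1] | 
cup 0.86 [325. 208. 350. 244.] [531. -70.  37.]
cup 0.73 [452. 200. 479. 225.] [ 399. -309.   33.]
cup 0.73 [277. 243. 306. 282.] [509.  66.  37.]
filter_pot 0.61 [448. 181. 492. 211.] [ 399. -312.   72.]
filter_pot 0.27 [440. 194. 490. 235.] [ 393. -316.    8.]
lid 0.65 [457. 161. 493. 193.] [ 407. -319.  147.]
saucer 0.94 [438. 196. 490. 233.] [ 392. -316.    8.]
flange bbox 332 [[ 372.4 -371.6   66.4]
 [ 456.9 -290.3   73.2]]
jar [601.5  70.9  61. ]
scoop [ 595.5 -234.9   10.5]
mug [665.1 -54.4  63.5]
```

```bash
python3 - <<'E'
from h import *
for cam,c in (("top",(415.8,-335.6)),("scene",(414.4,-332.8))):
    Z=[]
    for _ in range(8):
        im=robot.camera(cam); z=im["range_z"].astype(float); z[z==0]=np.nan; Z.append(z)
    im["range_z"]=np.nan_to_num(np.nanmean(Z,0)); P=cloud(im); c=np.array(c)
    r=np.hypot(*(P[:,:2]-c).T)
    def fit(D,q):
        d=D[:,:2]-c; A=np.c_[np.ones(len(D)),d,(d**2).sum(1)][:,:3+q]; w=np.ones(len(D),bool)
        for _ in range(4):
            s=np.linalg.lstsq(A[w],D[w,2],rcond=None)[0]; w=abs(D[:,2]-A@s)<2.5
        return w.sum(),s[0].round(2),np.degrees(s[1:3]).round(2)
    print(cam,"dome",fit(P[(r>11)&(r<25)&(P[:,2]>143)&(P[:,2]<159)],1))
    print("  flange",fit(P[(r>38)&(r<43)&(abs(P[:,2]-71)<6)],0) if ((r>38)&(r<43)&(abs(P[:,2]-71)<6)).sum()>20 else "few")
    print("  saucer lip/table",fit(P[(r>75)&(r<110)&(abs(P[:,2])<8)],0))
E
```

```text
top dome (np.int64(196), np.float64(154.29), array([ 0.05, -0.01]))
  flange few
  saucer lip/table (np.int64(1350), np.float64(1.74), array([ 0.03, -0.03]))
scene dome (np.int64(238), np.float64(153.02), array([ 0.74, -0.28]))
  flange (np.int64(158), np.float64(69.97), array([ 0.25, -0.57]))
  saucer lip/table (np.int64(2650), np.float64(-0.11), array([-0.01, -0.02]))
```

```bash
python3 - <<'E'
from h import *
st=robot.state(); print(st["time"],st["tcp_pos"],st["contact_force"]); print(robot.sign_off())
E
```

```text
47.575 [ 490.11104143 -164.24204436  257.27108157] [-0.34588376 -0.09434515  0.08914878]
the job is handed in; nothing more can be done
None
```

The filter is assembled and handed in at 47.6 s. In order, I stood the white cup on the saucer, set the pot on the cup, lowered the press to the pot's floor, and put the lid on. Each piece was lowered until it touched and then released.

**Checks that agreed:**
- The cup, pot and press each touched down at the expected height, to about 0.1 mm.
- The pot's flange measured 70.0 mm high (70 expected). The scene camera fitted its tilt at 0.2 to 0.6°, which I took as noise.
- The lid is centred on the pot to within about 1 mm. The top camera shows it level to 0.1°.
- The honey jar, mug and spoon were not touched. The jar and mug appear unmoved in the last depth data, but the spoon's last reading was too rough to confirm its position.

**Checks that disagreed:**
- **Lid height:** both cameras, the arm's contact height and a touch on the knob put the lid about 1 mm above nominal. I lifted it once and set it down 2–3 mm over, pressed it with up to 14 N, and slid it about 2 mm each way. It always met the same firm stop, so I judged it seated on the shoulder, but I could not confirm this independently.
- **Lid tilt:** the scene camera showed about 0.8°, against the top camera's level reading.

The last lid picture was refused because the viewing limit had been reached, so the final lid checks rest on depth and contact data only.

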